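Slide a test cartridge along the guide rail into the reader's corner pocket

ROBOT

A 6-joint arm with a two-finger parallel gripper is mounted at the origin on the work surface. World frame = base frame: x ahead of the robot, y to its left, z up, the work surface at z = 0. Lengths are in mm, angles in rad, forces in N, time in s.
With the tool pointing down it reaches from about 275 to 750 mm from the base axis. Payload 10.2 kg.
Tool frame: the origin (TCP) lies midway between the tips of the shut fingers; the grasp point (between the pads) lies grasp_offset behind it (grasp_offset is the distance from the TCP to the grasp point, in mm); x points along the fingers, z is the direction in which the jaws open and shut, and the axes are right-handed (so a half turn about x gives the same grasp; the last joint's range is limited). The gripper opens to 85 mm and grips with 20 to 120 N. Pads are 22 mm wide; open, the fingers measure 114 mm over their backs; the gripper's body (76 mm by 85 mm) begins 54 mm behind the grasp point. The pads swing forward as they close: fully open they stand 13 mm farther back than shut.
Start: joints at [0.894, 0.313, 1.498, -0, 1.331, -0.223], TCP at [230.164, 471.864, 203.294] pointing down, gripper open.
Joint ranges: [-2.94, 2.94], [-0.97, 2.17], [0.19, 2.56], [-1.23, 4.37], [0.02, 3.11], [-2.88, 2.88]. Speed limits (rad/s): [2.39, 2.39, 3.01, 3.14, 3.14, 3.14].

INTERFACE

Orientations are given as a unit quaternion [w, x, y, z].
In Python, from rig import sense, capture, calibration, finish_job, grasp_offset gives the robot as it stands.
- The arm moves only by the shell command python3 -m jog 'ROWS' [FORCE]. ROWS is JSON, a list of rows, each an object with "linear": the shift along the tool's x, y, z scaled (see below), a list of three; "rotation": the turn, a rotation vector about the tool's x, y, z scaled (see below), a list of three; "grip": the finger opening in mm, from 0 to 85.4. A call has 1 to 20 rows; each row is the pose to reach, as a shift and turn from the pose measured when the call began, along the tool's axes at that moment; what a row does not reach only later rows make up. The controller multiplies each number of a shift by 0.3 m and each number of a turn by 0.5 rad. A row lasts 1/12 s, in which the tool goes at most 41.7 mm and 7.16 degrees, less where a joint would pass 70% of its speed; a pose out of reach is approached as far as the arm can. A call with a number of a shift or a turn outside -1 to 1 is refused whole. A call with a gripper value outside its range is refused whole. The fingers move at their own pace and stop on an object; FORCE is the grip in N (left out, the last holds). Time passes only in rows, so rows that repeat a pose let the fingers close. It gives the time, the measured TCP pose, the force and the opening at its end, in the units of the state.
- sense(): the state, without advancing time (a new reading comes with each control period).
- capture(name): name is "scene" or "side" or "wrist"; returns (picture, depth): 400x640x3 uint8, red, green, blue; 400x640 float32, mm along the optical axis (not along the pixel's ray), 0 where there is no reading.
- calibration(name): a dict with "intrinsics" (3x3 intrinsics, pixels), "world_from_camera" (4x4, takes a point from camera to world coordinates). Camera axes: x right, y up, looking along -z (the intrinsics and any distortion apply to the point x, -y, -z); pixel columns grow to the right and rows downward; lengths in mm; the calibration is good to about 2 mm. The wrist camera is an equidistant fisheye: a pixel r from the principal point sees the ray r / f radians off the axis. A picture is of the moment at which its call begins: read the wrist's pose just before it. calibration takes no time and is no camera call; for the wrist camera it gives the pose at the moment of the call.
- finish_job(): hands the job in, once; it reports no verdict.
The state is a dict: "time_s": time; "joints": joint angles; "dq": joint speeds; "tau": joint torques, N m; "eef_pos": TCP position; "ee_rot": TCP orientation; "force": force on the tool from outside, world axes, zero at the start; "wrist_torque": the same for the moment, N m; "grip_width": opening from 0.0 (shut) to 1.0 (fully open).
Only numpy, scipy, OpenCV 4.12 (cv2) and the standard library are available. Lean on these libraries where they do the work, as an engineer would, in place of code of your own. Each camera call takes 0.05 s, during which the arm holds its last target.

TASK

Load the loose test cartridge into the reader: with your fingertips, push it across the deck until its long side lies flat against the guide rail, and only then slide it along the rail into the corner pocket until its front end is fully home against the end stop, still flat on the rail. Only push it, gently: do not pick it up, squeeze it or tip it, leave the bottle, the slide box and the tube rack where they stand, and let go clear of everything at the end.

Things in the scene. Friction and masses are not known exactly. Their poses are not given: they have to be found in the camera images.
- cartridge: The loose flat white cartridge, a rounded block 28 mm (x) by 80 mm (y) by 12 mm high (z), about 30 g, with a dark window and a small round well on its flat top. Origin: centre of its underside; y runs along its length to the end with the well, the front. It starts flat on the deck, off the rail on the robot's side of it, within about 0.4 rad of parallel to it.
- station: Fixed loading station: a flat level grey deck, its top 12 mm above the table, and beyond its +y end a white reader housing (x -85 to 85, y 140 to 350 mm, 57 mm high above the table). Origin: on the table under the deck; y runs along the guide rail towards the pocket and reader, x across the deck towards the rail, away from the robot, z up. The deck spans x -75 to 55, y -170 to 130 mm.
- rail (a point): Guide rail: straight aluminium bar on the deck's +x edge, along its whole length, 10 mm thick, 10 mm high above the deck. This point: top edge of its guiding face, halfway along the deck (station frame x 45, y -20, z 22 mm). Axes as the station's; the face looks to -x.
- mouth (a point): Mouth of the corner pocket, at deck height, mid-width (station frame x 29, y 95, z 12 mm); axes as the station's. The pocket is 32 mm wide and 35 mm deep (+y), open above, between the rail, the stop and a 10 mm high outer wall (x 5 to 13, y 95 to 130 mm). A slanting 10 mm high lead-in runs from that wall back to about x -2, y 77 mm.
- stop (a point): End stop: aluminium bar across the end of the rail, 10 mm high above the deck. This point: top edge of its face, mid-width of the pocket (station frame x 29, y 130, z 22 mm); the face looks to -y. Axes as the station's. A cartridge fully home stands 45 mm out of the pocket.
- seat (a point): Where the cartridge's origin lies when it is fully home: on the deck top, in the station frame x = 31, y = 90, z = 12 mm; axes as the station's.
- bottle: Bystander: small amber reagent bottle, 32 mm across, 75 mm tall, standing on the table off the deck's -y end. Origin: centre of its underside.
- slide_box: Bystander: cardboard box of slides, 50 (x) by 80 (y) by 28 mm high, on the table off the deck's -y end. Origin: centre of its underside.
- tube_rack: Bystander: white tube rack, 55 (x) by 150 (y) mm, 78 mm tall with its capped tubes, on the table beyond the rail and the reader's corner. Origin: centre of its underside.
Things that resemble listed ones, but are neither listed nor needed, are in the scene too. Of the things shaped like the cartridge, the white one is meant.

How it is judged:
By the outcome, as a careful person would: the job done as asked, in the order asked, and still so for the second after the job is handed in, with the robot touching nothing.
It also fails if it takes over 50 s, if anything falls off the work surface, if the arm or the gripper's body presses on something with over 40 N, if the wrist force passes 120 N, or if a joint passes its speed limit or range.

## Working session

There is one attempt and no reset: what is moved stays moved. The work goes in short steps, Python scripts to look and compute and a shell command to move; the robot and the scene stay as the last step left them, time stands still between calls to the robot, and variables do not carry over. Pictures are saved under pics/ and viewed, and the job is handed in when it is done.

```bash
mkdir -p pics; python3 - <<'E'
from rig import sense,capture,calibration,grasp_offset
import cv2
print(sense(),grasp_offset)
for n in("scene","side"):
    p,d=capture(n);cv2.imwrite(f"pics/{n}0.png",p[:,:,::-1]);c=calibration(n);print(n,c)
    import numpy as np;np.save(f"{n}_d.npy",d)
E
```

```text
{'time_s': 0.0, 'joints': array([ 8.93598684e-01,  3.13467811e-01,  1.49841533e+00,  1.96831808e-05,
        1.33098152e+00, -2.23393517e-01]), 'dq': array([ 2.09360661e-05, -1.00767480e-03, -1.91117937e-03, -1.16085362e-04,
       -2.48347465e-03,  4.90357277e-04]), 'tau': array([ 3.34460337e-04, -4.12258744e+01, -2.59751487e+01, -1.38739788e-04,
        3.98849414e-03, -2.03260163e-05]), 'eef_pos': array([229.97837458, 471.63969904, 202.73416553]), 'ee_rot': array([ 0.59923785, -0.37484399,  0.60009172,  0.37456096]), 'force': array([ 0.51057574, -0.59767071,  0.66450313]), 'wrist_torque': array([0.03008642, 0.03940298, 0.04947911]), 'grip_width': 1.0020770436151702} 18.700000000000003
scene {'intrinsics': array([[419.50752938,   0.        , 323.35943536],
       [  0.        , 419.50752938, 200.69482603],
       [  0.        ,   0.        ,   1.        ]]), 'world_from_camera': array([[ 8.27599735e-01, -4.29833693e-01,  3.61000935e-01,
         9.39478609e+02],
       [ 5.61239101e-01,  6.22820136e-01, -5.45074077e-01,
        -5.34919833e+02],
       [ 9.45255215e-03,  6.53711002e-01,  7.56685255e-01,
         7.48702131e+02],
       [ 0.00000000e+00,  0.00000000e+00,  0.00000000e+00,
         1.00000000e+00]])}
side {'intrinsics': array([[465.5544401 ,   0.        , 318.40410804],
       [  0.        , 465.5544401 , 197.01619021],
       [  0.        ,   0.        ,   1.        ]]), 'world_from_camera': array([[ 9.48976272e-01,  2.41919110e-01, -2.02284894e-01,
         3.90718112e+02],
       [-3.15301474e-01,  7.16944674e-01, -6.21751811e-01,
        -6.65280951e+02],
       [-5.38656740e-03,  6.53808441e-01,  7.56640937e-01,
         8.29156515e+02],
       [ 0.00000000e+00,  0.00000000e+00,  0.00000000e+00,
         1.00000000e+00]])}
```

View pics/scene0.png

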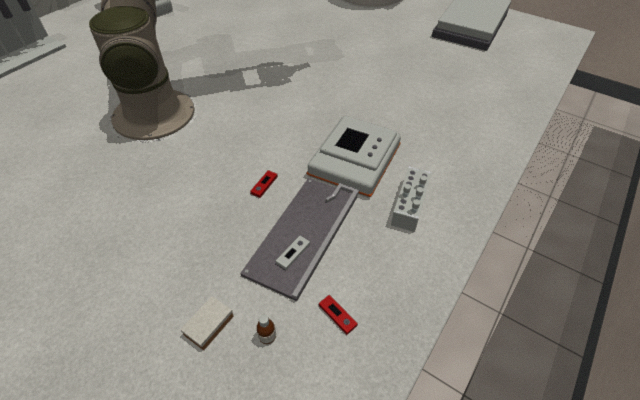

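View pics/side0.png

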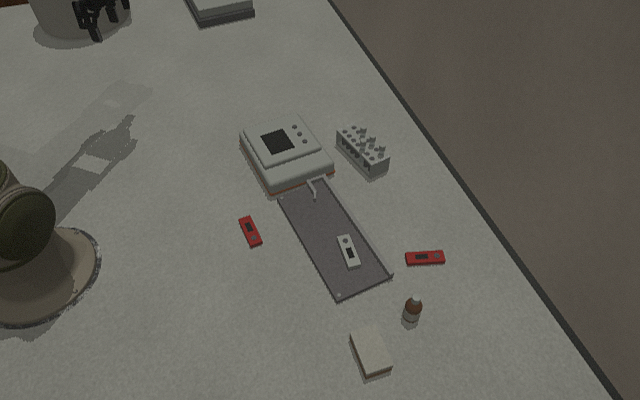

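The scene view has the deck from its near corner (242,275) to the pocket (345,185), the white cartridge at (293,252) and the rail on the right edge. The side view has the deck between (278,200) and (392,275), the cartridge at (348,252). I'll enlarge both.

```bash
cat > h.py <<'E'
import numpy as np,cv2
from rig import sense,capture,calibration,grasp_offset
def ray(c,uv):
    K=c["intrinsics"];T=c["world_from_camera"]
    x=(uv[0]-K[0,2])/K[0,0];y=(uv[1]-K[1,2])/K[1,1]
    return T[:3,:3]@np.array([x,-y,-1.]),T[:3,3]
def onz(c,uv,z):
    d,o=ray(c,uv);return o+d*(z-o[2])/d[2]
def proj(c,P):
    T=c["world_from_camera"];q=T[:3,:3].T@(np.asarray(P,float)-T[:3,3]);K=c["intrinsics"]
    return K[0,0]*q[0]/-q[2]+K[0,2],K[1,1]*-q[1]/-q[2]+K[1,2]
def crop(n,x0,y0,w,h,s,out,p=None):
    if p is None:p,_=capture(n)
    im=cv2.resize(p[y0:y0+h,x0:x0+w,::-1],None,fx=s,fy=s,interpolation=cv2.INTER_CUBIC)
    im=np.clip(im.astype(float)*1.4,0,255).astype(np.uint8);cv2.imwrite(out,im)
E
python3 - <<'E'
import cv2
from h import *
a=cv2.imread("pics/scene0.png")[:,:,::-1];crop(0,230,165,150,140,5,"pics/s1.png",a)
a=cv2.imread("pics/side0.png")[:,:,::-1];crop(0,260,165,150,140,5,"pics/s2.png",a)
E
```

```text
(no output)
```

View pics/s1.png

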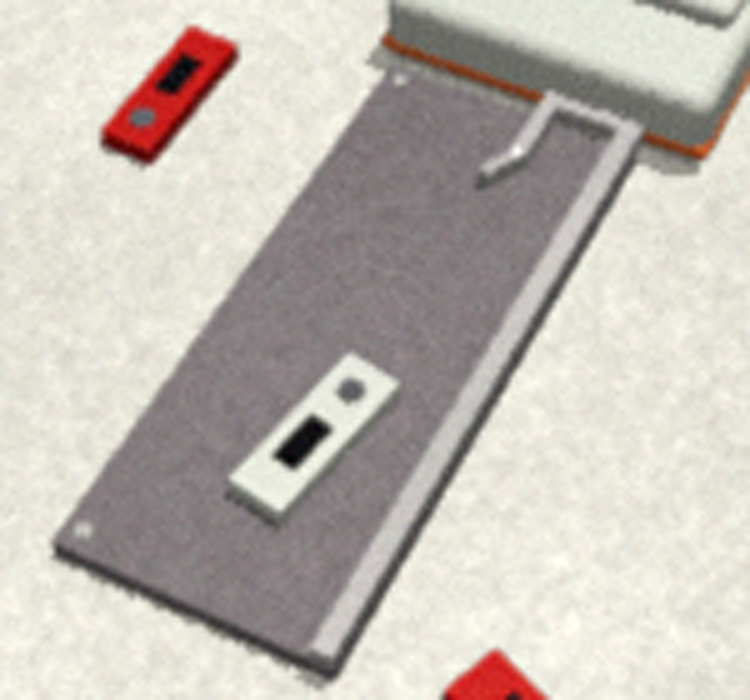

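View pics/s2.png

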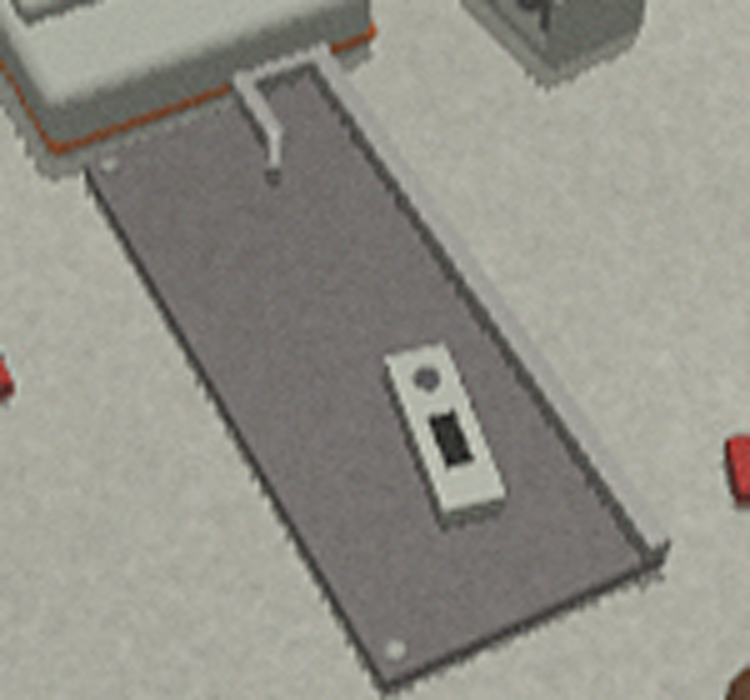

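```bash
cat > fit.py <<'E'
from h import *
from scipy.optimize import least_squares
def pose(X):
    c,s=np.cos(X[2]),np.sin(X[2]);return lambda p:np.array([X[0]+c*p[0]-s*p[1],X[1]+s*p[0]+c*p[1],p[2]])
def fit(obs,x0):
    # obs: (cam,pt,uv)
    f=lambda X:np.concatenate([np.subtract(proj(c,pose(X)(p)),uv) for c,p,uv in obs])
    r=least_squares(f,x0);return r.x,f(r.x).reshape(-1,2).round(2)
def px(o,x0,y0,s):return ((x0+.5)/s-.5+o[0],(y0+.5)/s-.5+o[1])
E
python3 - <<'E'
from fit import *
S=calibration("scene");D=calibration("side")
a=lambda x,y:px((230,165),x,y,5); b=lambda x,y:px((260,165),x,y,5)
so=[((-75,-170,12),a(57,543)),((55,-170,22),a(338,655)),((-75,130,12),a(380,72)),((45,-170,22),a(314,648)),((55,140,22),a(643,125))]
do=[((-75,-170,12),b(386,683)),((-75,130,12),b(90,170)),((55,-170,22),b(668,545)),((5,95,22),b(272,140))]
for n,o in(("s",[(S,*q) for q in so]),("d",[(D,*q) for q in do])):
    print(n,*fit(o,[400,100,-.5]))
x,_=fit([(S,*q) for q in so]+[(D,*q) for q in do],[400,100,-.5]);print("station",x)
for c in(S,D):
    print([np.round(onz(c,a(*p) if c is S else b(*p),24),1) for p in ([(352,353),(400,382),(280,512),(230,478)] if c is S else [(385,357),(440,343),(505,493),(445,512)])])
k=[(-14,40,24),(14,40,24),(14,-40,24),(-14,-40,24)]
co=[(S,p,a(*q)) for p,q in zip(k,[(352,353),(400,382),(280,512),(230,478)])]
cd=[(D,p,b(*q)) for p,q in zip(k,[(385,357),(440,343),(505,493),(445,512)])]
for o in(co,cd,co+cd):
    y,r=fit(o,[400,100,-.5]);print("cart",y,r.tolist())
    R=np.array([[np.cos(x[2]),-np.sin(x[2])],[np.sin(x[2]),np.cos(x[2])]])
    print("in station",R.T@(y[:2]-x[:2]),y[2]-x[2])
np.save("st.npy",x)
E
```

```text
s [ 6.06386621e+02 -8.08598653e+01  1.58489030e-01] [[-0.99  0.66]
 [ 0.05  0.92]
 [ 1.08 -1.93]
 [ 0.21  0.3 ]
 [-0.2  -1.06]]
d [ 6.09071830e+02 -8.18781074e+01  1.34925402e-01] [[-0.3   0.71]
 [-0.95 -1.47]
 [ 0.95 -0.06]
 [ 0.2   0.33]]
station [ 6.07774289e+02 -8.12356804e+01  1.48488513e-01]
[array([ 607.3, -121.5,   24. ]), array([ 632.9, -122.2,   24. ]), array([ 630.1, -201.5,   24. ]), array([ 603.5, -200.2,   24. ])]
[array([ 608.1, -120.2,   24. ]), array([ 632.9, -120.8,   24. ]), array([ 631.2, -200. ,   24. ]), array([ 604.9, -200.7,   24. ])]
cart [ 6.18403416e+02 -1.61293266e+02 -4.04820459e-02] [[-0.26, -0.52], [0.54, 0.14], [0.17, 0.31], [-0.44, 0.0]]
in station [ -1.33183348 -80.74912783] -0.18897055846101668
cart [ 6.19274874e+02 -1.60408308e+02 -2.72731184e-02] [[-0.8, 0.14], [0.63, -0.17], [0.59, 0.18], [-0.43, -0.17]]
in station [ -0.33904101 -80.00283441] -0.17576163093317732
cart [ 6.18790486e+02 -1.60953758e+02 -3.35414214e-02] [[-0.15, -0.57], [0.71, 0.02], [0.56, 0.32], [-0.12, 0.08], [-0.82, 0.33], [0.63, 0.08], [0.37, 0.53], [-0.69, 0.1]]
in station [ -0.89879475 -80.47061973] -0.18202993396855502
```

```bash
cat > plan.py <<'E'
from fit import *
from scipy.spatial.transform import Rotation as Ro
def cur():
    s=sense();q=s["ee_rot"];return s,s["eef_pos"],Ro.from_quat(np.r_[q[1:],q[0]])
def target(st,p,flip=1):
    """station xyz -> world, R with tool x down, tool z along flip*station y"""
    P=pose(st)(p);y=np.array([-np.sin(st[2]),np.cos(st[2]),0])*flip
    x=np.array([0,0,-1.]);return P,Ro.from_matrix(np.c_[x,np.cross(y,x),y])
def cmd(P,R=None):
    s,p,r=cur();l=r.inv().apply(P-p)/300;w=(r.inv()*R).as_rotvec()/.5 if R is not None else None
    return l.round(4),None if w is None else w.round(4)
def st_state(st):
    s,p,r=cur();c,n=np.cos(st[2]),np.sin(st[2]);d=p-[st[0],st[1],0]
    f=s["force"];Rm=np.array([[c,n,0],[-n,c,0],[0,0,1]])
    print("t",s["time_s"],"st",(Rm@d).round(1),"F",(Rm@f).round(2),"grip",round(float(s["grip_width"]),3),"toolz",(Rm@r.apply([0,0,1])).round(3),"toolx",(Rm@r.apply([1,0,0])).round(3))
E
python3 - <<'E'
from plan import *
st=np.load("st.npy");st_state(st)
s,p,r=cur();print(r.as_matrix().round(3))
for f in(1,-1):print(cmd(*target(st,(-48,-80,150),f)))
S=calibration("scene");R=lambda u,v,z:(lambda P:np.array([[np.cos(st[2]),np.sin(st[2])],[-np.sin(st[2]),np.cos(st[2])]])@(P[:2]-st[:2]))(onz(S,(u,v),z))
print("rack near bottom",R(392,222,0),R(414,229,0),"bottle",R(267,342,0),"box",R(205,346,0),R(232,318,14))
E
```

```text
t 0.1 st [-291.8  602.7  202.8] F [ 0.12  0.09 -0.49] grip 1.002 toolz [ 0.567  0.824 -0.001] toolx [-0.001 -0.001 -1.   ]
[[-0.001 -0.899  0.438]
 [-0.001  0.438  0.899]
 [-1.     0.    -0.001]]
(array([ 0.177 , -1.959 , -1.4146]), array([-1.2046e+00, -2.0000e-03, -1.2000e-03]))
(array([ 0.177 , -1.959 , -1.4146]), array([ 5.0786e+00, -1.6000e-03,  2.6000e-03]))
rack near bottom [154.59473731  99.38064696] [205.50448233 102.23402022] bottle [  42.5184605  -263.95561212] box [ -54.57469138 -319.2482529 ] [ -35.28743162 -257.23467513]
```

```bash
python3 -m jog '[{"linear":[0.02,-0.3,-0.2],"rotation":[-0.2,0,0],"grip":44},{"linear":[0.02,-0.45,-0.3],"rotation":[-0.3,0,0],"grip":44},{"linear":[0.03,-0.6,-0.45],"rotation":[-0.5,0,0],"grip":44},{"linear":[0.05,-0.8,-0.6],"rotation":[-0.6,0,0],"grip":44},{"linear":[0.06,-0.98,-0.7],"rotation":[-0.6,0,0],"grip":44},{"linear":[0.06,-0.98,-0.7],"rotation":[-0.6,0,0],"grip":44},{"linear":[0.06,-0.98,-0.7],"rotation":[-0.6,0,0],"grip":44},{"linear":[0.06,-0.98,-0.7],"rotation":[-0.6,0,0],"grip":44},{"linear":[0.06,-0.98,-0.7],"rotation":[-0.6,0,0],"grip":44},{"linear":[0.06,-0.98,-0.7],"rotation":[-0.6,0,0],"grip":44},{"linear":[0.06,-0.98,-0.7],"rotation":[-0.6,0,0],"grip":44}]' && python3 - <<'E'
from plan import *
st=np.load("st.npy");st_state(st)
print(cmd(*target(st,(-48,-80,150),1)))
E
```

```text
time_s: 1.02
eef_pos: [402.4, 153.0, 184.6]
ee_rot: [0.537, -0.459, 0.538, 0.459]
force: [0.1, 0.8, -0.5]
grip_width: 0.513
t 1.0167 st [-168.5  262.   184.6] F [ 0.23  0.77 -0.54] grip 0.513 toolz [ 0.301  0.954 -0.001] toolx [-0.002 -0.001 -1.   ]
(array([ 0.1153, -0.7258, -0.9666]), array([-0.6106, -0.0017, -0.0034]))
```

```bash
python3 -m jog '[{"linear":[0.03,-0.2,-0.27],"rotation":[-0.2,0,0],"grip":44},{"linear":[0.06,-0.4,-0.53],"rotation":[-0.4,0,0],"grip":44},{"linear":[0.09,-0.6,-0.8],"rotation":[-0.6,0,0],"grip":44},{"linear":[0.115,-0.726,-0.967],"rotation":[-0.61,0,0],"grip":44},{"linear":[0.115,-0.726,-0.967],"rotation":[-0.61,0,0],"grip":44},{"linear":[0.115,-0.726,-0.967],"rotation":[-0.61,0,0],"grip":44},{"linear":[0.115,-0.726,-0.967],"rotation":[-0.61,0,0],"grip":44},{"linear":[0.115,-0.726,-0.967],"rotation":[-0.61,0,0],"grip":44},{"linear":[0.115,-0.726,-0.967],"rotation":[-0.61,0,0],"grip":44},{"linear":[0.115,-0.726,-0.967],"rotation":[-0.61,0,0],"grip":44},{"linear":[0.115,-0.726,-0.967],"rotation":[-0.61,0,0],"grip":44},{"linear":[0.115,-0.726,-0.967],"rotation":[-0.61,0,0],"grip":44}]' && python3 - <<'E'
from plan import *
st=np.load("st.npy");st_state(st)
print(cmd(*target(st,(-48,-80,150),1)))
c=calibration("wrist");print(c)
p,d=capture("wrist");cv2.imwrite("pics/w1.png",p[:,:,::-1])
np.save("w1c.npy",c["world_from_camera"])
E
```

```text
time_s: 2.02
eef_pos: [572.1, -165.9, 149.9]
ee_rot: [0.461, -0.535, 0.462, 0.537]
force: [-0.6, -0.5, 0.3]
grip_width: 0.513
t 2.0167 st [-47.8 -78.5 149.9] F [-0.65 -0.43  0.29] grip 0.513 toolz [-0.001  1.     0.   ] toolx [-0.002  0.    -1.   ]
(array([-0.0003,  0.0006, -0.0051]), array([ 0.0023,  0.0005, -0.0048]))
{'intrinsics': array([[309.70691629,   0.        , 316.28144439],
       [  0.        , 309.70691629, 197.53719342],
       [  0.        ,   0.        ,   1.        ]]), 'world_from_camera': array([[-1.49327312e-01, -9.50026012e-01, -2.74138523e-01,
         5.01960663e+02],
       [ 9.88786885e-01, -1.43092007e-01, -4.27220474e-02,
        -1.76564620e+02],
       [ 1.36002478e-03, -2.77444145e-01,  9.60740806e-01,
         3.20671351e+02],
       [ 0.00000000e+00,  0.00000000e+00,  0.00000000e+00,
         1.00000000e+00]])}
```

View pics/w1.png

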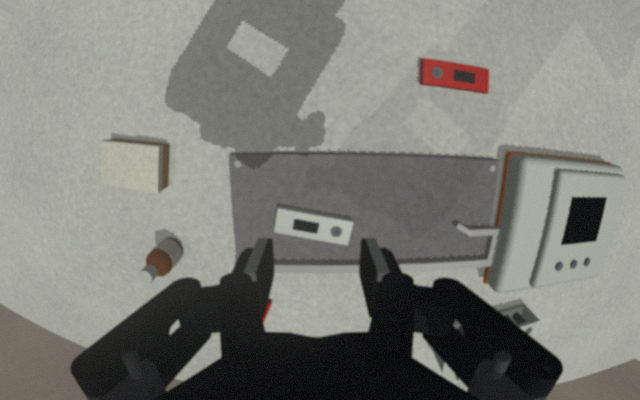

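The wrist view has the whole deck from (231,155) to (497,260), with the cartridge at (315,225) and both fingers below it. I'll enlarge the deck region for finer points.

```bash
python3 - <<'E'
from h import *
a=cv2.imread("pics/w1.png")[:,:,::-1];crop(0,220,140,160,140,5,"pics/w1a.png",a);crop(0,380,140,140,140,5,"pics/w1b.png",a)
E
```

```text
(no output)
```

View pics/w1a.png

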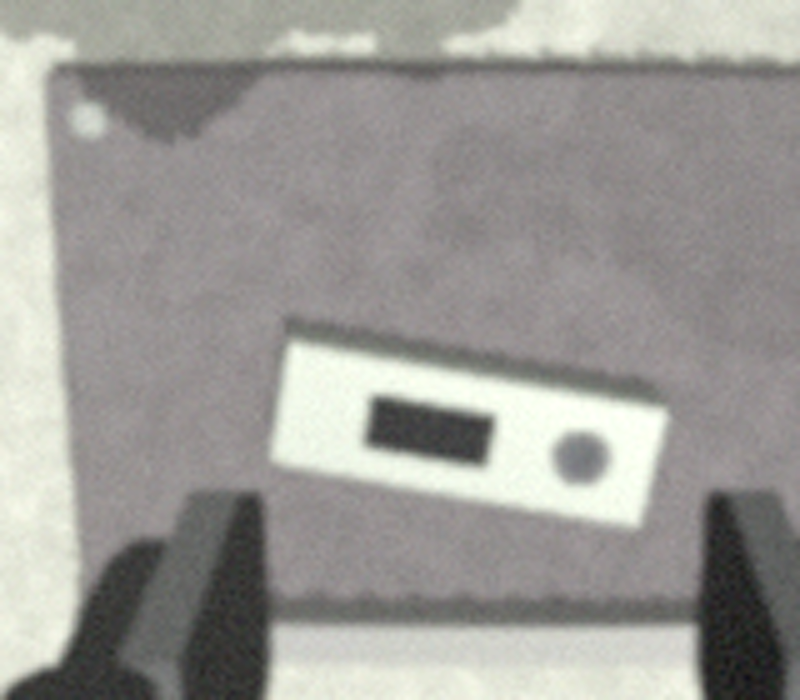

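View pics/w1b.png

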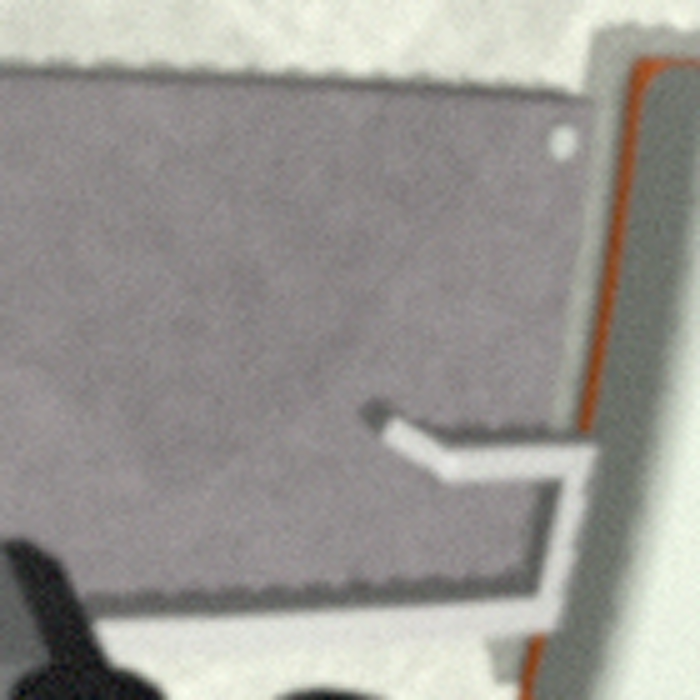

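```bash
cat >> fit.py <<'E'
def projf(c,P):
    T=c["world_from_camera"];q=T[:3,:3].T@(np.asarray(P,float)-T[:3,3]);K=c["intrinsics"]
    x,y,z=q[0],-q[1],-q[2];h=np.hypot(x,y);t=np.arctan2(h,z)
    return K[0,0]*t*x/h+K[0,2],K[1,1]*t*y/h+K[1,2]
def fitf(c,obs,x0):
    f=lambda X:np.concatenate([np.subtract(projf(c,pose(X)(p)),uv) for p,uv in obs])
    r=least_squares(f,x0);return r.x,f(r.x).reshape(-1,2).round(2)
def rel(st,c):
    R=np.array([[np.cos(st[2]),-np.sin(st[2])],[np.sin(st[2]),np.cos(st[2])]]);return (R.T@(c[:2]-st[:2])).round(1),round(c[2]-st[2],3)
E
python3 - <<'E'
from fit import *
c=calibration("wrist");c["world_from_camera"]=np.load("w1c.npy")
a=lambda x,y:px((220,140),x,y,5); b=lambda x,y:px((380,140),x,y,5)
st0=np.load("st.npy")
o=[((-75,-170,12),a(50,70)),((-75,130,12),b(592,97)),((45,130,22),b(540,597)),((13,130,22),b(562,478)),((13,95,22),b(447,482)),((5,95,22),b(447,446))]
s,r=fitf(c,o,st0);print("st",s,r.tolist())
k=[(-14,40,24),(14,40,24),(14,-40,24),(-14,-40,24)]
q,r=fitf(c,list(zip(k,[a(667,406),a(640,526),a(271,463),a(291,340)])),[618,-161,0]);print("cart",q,r.tolist(),rel(s,q))
# rail line check: 
for t in(-60,0,60):
    print([np.round((np.array(projf(c,pose(s)((45,t,22))))-(220,140))*5+2,0)])
np.save("st_w.npy",s)
E
```

```text
st [ 6.07012831e+02 -8.05589747e+01  1.43046316e-01] [[-1.37, 0.03], [1.8, 0.54], [-0.08, -0.11], [0.8, -0.48], [-0.92, -0.23], [0.24, 0.48]]
cart [ 6.18026386e+02 -1.61759732e+02 -3.43852053e-02] [[1.07, -0.0], [0.55, 0.38], [-0.7, 0.15], [-0.91, -0.35]] (array([ -0.7, -81.9]), np.float64(-0.177))
[array([568., 627.])]
[array([837., 623.])]
[array([1086.,  613.])]
```

```bash
python3 -c "
import numpy as np;np.save('st.npy',[607.3,-80.8,.145])"
python3 -m jog '[{"linear":[0.1,0,-0.006],"rotation":[0,0,0],"grip":44},{"linear":[0.2,0,-0.006],"rotation":[0,0,0],"grip":44},{"linear":[0.3,0,-0.006],"rotation":[0,0,0],"grip":44},{"linear":[0.37,0,-0.006],"rotation":[0,0,0],"grip":44},{"linear":[0.41,0,-0.006],"rotation":[0,0,0],"grip":44},{"linear":[0.43,0,-0.006],"rotation":[0,0,0],"grip":44},{"linear":[0.44,0,-0.006],"rotation":[0,0,0],"grip":44},{"linear":[0.445,0,-0.006],"rotation":[0,0,0],"grip":44},{"linear":[0.448,0,-0.006],"rotation":[0,0,0],"grip":44},{"linear":[0.448,0,-0.006],"rotation":[0,0,0],"grip":44}]' && python3 - <<'E'
from plan import *
st=np.load("st.npy");st_state(st)
p,d=capture("side");crop(0,260,165,150,140,5,"pics/s3.png",p)
E
```

```text
time_s: 2.9
eef_pos: [572.6, -167.8, 16.8]
ee_rot: [-0.461, 0.536, -0.462, -0.536]
force: [-0.7, -0.8, 0.7]
grip_width: 0.518
t 2.9 st [-46.9 -81.   16.8] F [-0.8  -0.74  0.68] grip 0.518 toolz [-0.005  1.    -0.001] toolx [-0.001 -0.001 -1.   ]
```

View pics/s3.png

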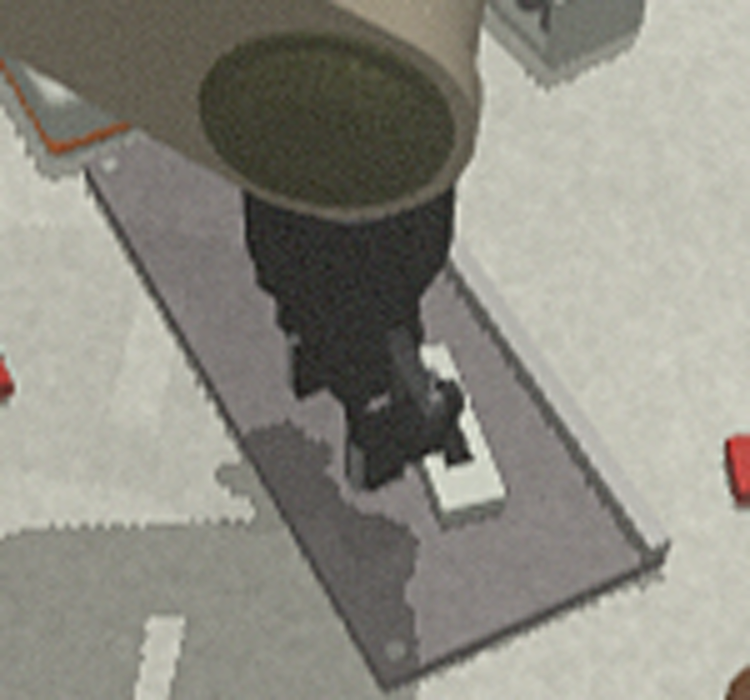

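```bash
python3 -m jog '[{"linear":[0.004,-0.01,0],"rotation":[0,0,0],"grip":44},{"linear":[0.006,-0.02,0],"rotation":[0,0,0],"grip":44},{"linear":[0.007,-0.03,0],"rotation":[0,0,0],"grip":44},{"linear":[0.007,-0.036,0],"rotation":[0,0,0],"grip":44},{"linear":[0.007,-0.042,0],"rotation":[0,0,0],"grip":44},{"linear":[0.007,-0.048,0],"rotation":[0,0,0],"grip":44},{"linear":[0.007,-0.054,0],"rotation":[0,0,0],"grip":44},{"linear":[0.007,-0.06,0],"rotation":[0,0,0],"grip":44},{"linear":[0.007,-0.066,0],"rotation":[0,0,0],"grip":44},{"linear":[0.007,-0.072,0],"rotation":[0,0,0],"grip":44},{"linear":[0.007,-0.078,0],"rotation":[0,0,0],"grip":44},{"linear":[0.007,-0.084,0],"rotation":[0,0,0],"grip":44},{"linear":[0.007,-0.09,0],"rotation":[0,0,0],"grip":44},{"linear":[0.007,-0.096,0],"rotation":[0,0,0],"grip":44},{"linear":[0.007,-0.102,0],"rotation":[0,0,0],"grip":44},{"linear":[0.007,-0.108,0],"rotation":[0,0,0],"grip":44},{"linear":[0.007,-0.114,0],"rotation":[0,0,0],"grip":44},{"linear":[0.007,-0.12,0],"rotation":[0,0,0],"grip":44},{"linear":[0.007,-0.12,0],"rotation":[0,0,0],"grip":44}]' && python3 - <<'E'
from plan import *
st=np.load("st.npy");st_state(st)
p,d=capture("side");crop(0,260,165,150,140,5,"pics/s4.png",p)
c=calibration("wrist");np.save("w2c.npy",c["world_from_camera"]);p,d=capture("wrist");crop(0,220,140,160,140,5,"pics/w2.png",p)
E
```

```text
time_s: 4.53
eef_pos: [608.4, -162.3, 14.6]
ee_rot: [-0.461, 0.536, -0.461, -0.536]
force: [0.7, 0.5, -0.8]
grip_width: 0.517
t 4.5333 st [-10.6 -80.8  14.6] F [ 0.73  0.4  -0.81] grip 0.517 toolz [-0.005  1.    -0.001] toolx [-0.001 -0.001 -1.   ]
```

View pics/s4.png

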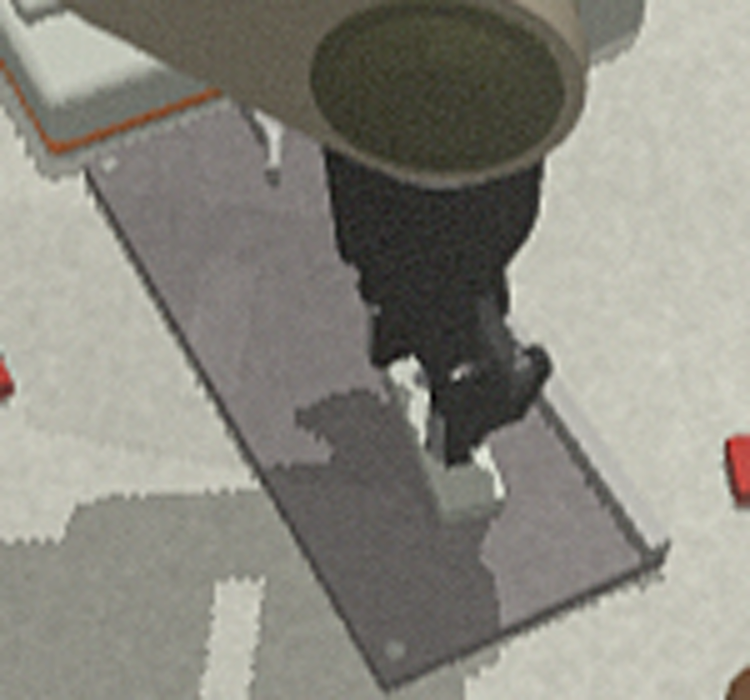

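View pics/w2.png

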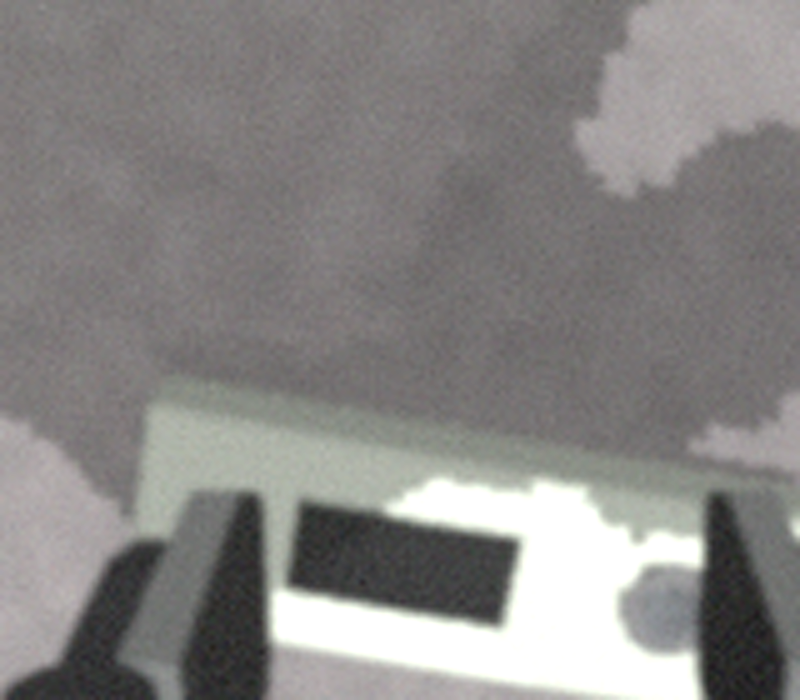

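The cartridge has not moved: in the side view its corners are still at (440,520) and (505,490), and the fingers appear to be over its top. I'll use depth to find where the fingertips really are.

```bash
python3 - <<'E'
from plan import *
st=np.load("st.npy")
c=calibration("wrist");p,d=capture("wrist");np.save("w3d.npy",d)
K=c["intrinsics"];T=c["world_from_camera"]
s,e,r=cur()
def pt(u,v):
    x=(u-K[0,2])/K[0,0];y=(v-K[1,2])/K[1,1];t=np.hypot(x,y);z=d[int(v),int(u)]
    k=np.tan(t)/t;P=np.array([x*k,-y*k,-1])*z
    W=T[:3,:3]@P+T[:3,3];return W
for cx,cy in [(225,495),(225,510),(250,510),(250,560),(180,600),(745,495),(745,510),(720,560),(500,620),(200,440),(300,420),(650,500),(210,640),(400,640),(600,300)]:
    u,v=px((220,140),cx,cy,5);W=pt(u,v);q=pose(st);cc,n=np.cos(st[2]),np.sin(st[2]);dd=W-[st[0],st[1],0]
    print((cx,cy),"st",[round(float(cc*dd[0]+n*dd[1]),1),round(float(-n*dd[0]+cc*dd[1]),1),round(float(W[2]),1)],"rel tcp",r.inv().apply(W-e).round(1))
E
```

```text
(225, 495) st [-21.9, -105.7, 49.3] rel tcp [-34.7  11.1 -24.8]
(225, 510) st [-21.5, -105.3, 51.9] rel tcp [-37.2  10.6 -24.5]
(250, 510) st [-21.7, -102.8, 52.2] rel tcp [-37.6  10.8 -22. ]
(250, 560) st [-18.8, -102.3, 57.2] rel tcp [-42.6   8.  -21.5]
(180, 600) st [-22.0, -106.1, 71.5] rel tcp [-56.8  11.2 -25.3]
(745, 495) st [-21.5, -55.2, 47.9] rel tcp [-33.3  10.4  25.6]
(745, 510) st [-21.6, -55.7, 51.5] rel tcp [-36.9  10.5  25.1]
(720, 560) st [-17.8, -58.4, 54.5] rel tcp [-39.9   6.7  22.4]
(500, 620) st [4.6, -78.6, 24.8] rel tcp [-10.2 -15.7   2.1]
(200, 440) st [-17.4, -112.8, 23.9] rel tcp [ -9.3   6.6 -32. ]
(300, 420) st [-18.4, -101.8, 19.8] rel tcp [ -5.2   7.5 -20.9]
(650, 500) st [-9.8, -61.5, 22.5] rel tcp [-8.  -1.3 19.3]
(210, 640) st [-21.8, -102.5, 77.9] rel tcp [-63.3  11.  -21.7]
(400, 640) st [8.0, -90.4, 23.8] rel tcp [ -9.2 -18.9  -9.7]
(600, 300) st [-30.6, -67.1, 11.7] rel tcp [ 2.9 19.5 13.8]
```

```bash
python3 - <<'E'
from plan import *
st=np.load("st.npy");D=calibration("side")
for z in(17,49):
  for x in(-21.6,.4):
    for y in(-102.8,-117):
      u,v=proj(D,pose(st)((x,y,z)));print(z,x,y,((u-260)*5+2,(v-165)*5+2))
p,d=capture("side");crop(0,320,215,60,60,10,"pics/s5.png",p)
E
```

```text
17 -21.6 -102.8 (np.float64(421.9288121677458), np.float64(494.2356066847223))
17 -21.6 -117 (np.float64(438.73048648922276), np.float64(520.6987923063305))
17 0.4 -102.8 (np.float64(468.6622567127598), np.float64(473.7664201255076))
17 0.4 -117 (np.float64(485.7594191525838), np.float64(499.8738196687152))
49 -21.6 -102.8 (np.float64(424.8243239544952), np.float64(450.56348811793464))
49 -21.6 -117 (np.float64(442.09300963378763), np.float64(477.327249140297))
49 0.4 -102.8 (np.float64(472.7451761921749), np.float64(429.862826459159))
49 0.4 -117 (np.float64(490.3244787362), np.float64(456.25739191901954))
```

View pics/s5.png

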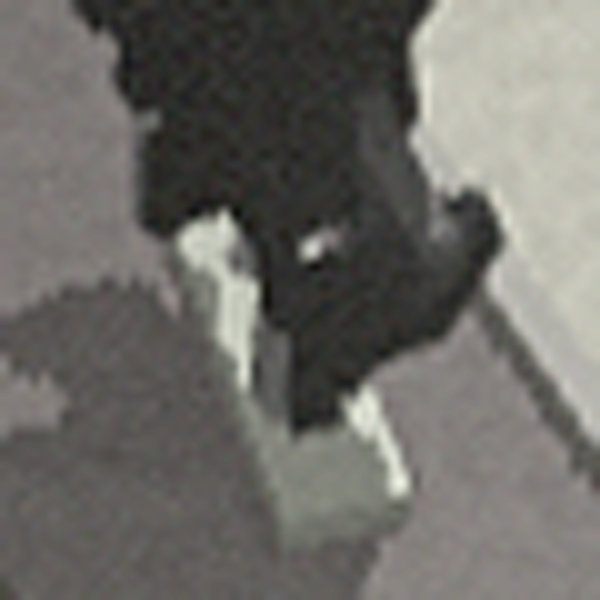

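```bash
python3 - <<'E'
from plan import *
c=calibration("wrist");d=np.load("w3d.npy");K=c["intrinsics"];T=c["world_from_camera"];s,e,r=cur()
v,u=np.mgrid[0:400,0:640].astype(float)
x=(u-K[0,2])/K[0,0];y=(v-K[1,2])/K[1,1];t=np.hypot(x,y)+1e-9;k=np.tan(t)/t
P=np.stack([x*k,-y*k,-np.ones_like(x)],-1)*d[...,None]
W=P@T[:3,:3].T+T[:3,3];q=r.inv().apply((W-e).reshape(-1,3)).reshape(400,640,3)
h=W[...,2];m=(d>0)&(h>29)&(abs(q[...,2])<60)&(abs(q[...,1])<45)
for y0 in range(-20,14,3):
    k=m&(abs(q[...,1]-y0)<1.5)
    if k.any():
        i=np.argsort(-q[...,0][k])[:3];print(y0,k.sum(),q[k][i].round(1).tolist(),h[k].min().round(1))
# rows at col 245/5+220
for col in(266,268,271,272,273,363,366,369):
    print(col,[(rr,*q[rr,col].round(0).astype(int)) for rr in range(234,284,4)])
E
```

```text
-14 7 [[-81.8, -12.7, -42.3], [-90.3, -13.1, -45.6], [-101.4, -12.9, 48.3]] 96.5
-11 623 [[-35.6, -9.8, -21.8], [-35.8, -9.8, 22.3], [-35.8, -10.9, -21.8]] 50.2
-8 1821 [[-29.7, -6.7, 22.3], [-30.1, -9.4, -21.9], [-30.4, -7.4, -21.7]] 44.3
-5 995 [[-29.4, -5.7, 22.3], [-29.5, -5.0, 22.3], [-29.6, -6.1, -21.8]] 44.0
-2 1119 [[-31.6, -1.0, 22.3], [-32.7, -1.0, 22.1], [-32.8, -2.7, 22.2]] 46.2
1 1302 [[-31.6, 1.3, 22.2], [-32.1, 1.5, -22.0], [-32.4, 0.6, -22.1]] 46.2
4 3498 [[-31.2, 3.9, 22.1], [-31.4, 4.0, -22.0], [-31.4, 5.1, 22.5]] 45.8
7 3623 [[-29.2, 8.0, -22.1], [-29.9, 7.8, -22.0], [-30.0, 7.8, 22.0]] 43.8
10 10611 [[-30.7, 8.7, 22.4], [-31.1, 8.8, 21.8], [-33.1, 10.7, 27.4]] 45.3
13 9816 [[-34.8, 11.5, 22.2], [-35.0, 11.6, -22.1], [-36.0, 11.5, -24.4]] 49.4
266 [(234, np.int64(-9), np.int64(3), np.int64(-28)), (238, np.int64(-33), np.int64(11), np.int64(-24)), (242, np.int64(-38), np.int64(11), np.int64(-24)), (246, np.int64(-43), np.int64(11), np.int64(-23)), (250, np.int64(-48), np.int64(11), np.int64(-22)), (254, np.int64(-50), np.int64(10), np.int64(-22)), (258, np.int64(-49
[... 4218 characters left out ...]
)), (282, np.int64(-52), np.int64(-3), np.int64(22))]
369 [(234, np.int64(3), np.int64(-2), np.int64(33)), (238, np.int64(-35), np.int64(11), np.int64(26)), (242, np.int64(-39), np.int64(11), np.int64(25)), (246, np.int64(-44), np.int64(11), np.int64(24)), (250, np.int64(-47), np.int64(11), np.int64(24)), (254, np.int64(-52), np.int64(11), np.int64(23)), (258, np.int64(-56), np.int64(12), np.int64(22)), (262, np.int64(-55), np.int64(9), np.int64(23)), (266, np.int64(-58), np.int64(9), np.int64(22)), (270, np.int64(-59), np.int64(8), np.int64(22)), (274, np.int64(-60), np.int64(6), np.int64(22)), (278, np.int64(-61), np.int64(5), np.int64(22)), (282, np.int64(-61), np.int64(3), np.int64(22))]
```

Depth (both fingers) and the side view agree: at this opening the tips sit about 30 mm behind the reported TCP, so they are at z≈45 and passed over the cartridge without touching it. I'll back off and then lower by the measured tip height.

```bash
cat > tips.py <<'E'
from plan import *
def tips():
    c=calibration("wrist");p,d=capture("wrist");K=c["intrinsics"];T=c["world_from_camera"];s,e,r=cur()
    v,u=np.mgrid[0:400,0:640].astype(float)
    x=(u-K[0,2])/K[0,0];y=(v-K[1,2])/K[1,1];t=np.hypot(x,y)+1e-9;k=np.tan(t)/t
    P=np.stack([x*k,-y*k,-np.ones_like(x)],-1)*d[...,None]
    W=P@T[:3,:3].T+T[:3,3];q=r.inv().apply((W-e).reshape(-1,3)).reshape(400,640,3)
    m=(d>0)&(q[...,0]<-22)&(abs(q[...,2])<60)&(abs(q[...,1])<14)
    a=np.sort(q[...,0][m])[::-1];k=m&(q[...,0]>a[30]-1)
    print("tip rel x",a[[0,10,30]].round(1),"world z",W[...,2][k].min().round(1),"y range",q[...,1][k].min().round(1),q[...,1][k].max().round(1))
    return p,q,W
E
python3 -m jog '[{"linear":[0,0.06,0],"rotation":[0,0,0],"grip":44},{"linear":[0,0.12,0],"rotation":[0,0,0],"grip":44},{"linear":[0,0.125,0],"rotation":[0,0,0],"grip":44},{"linear":[0.02,0.125,0],"rotation":[0,0,0],"grip":44},{"linear":[0.04,0.125,0],"rotation":[0,0,0],"grip":44},{"linear":[0.06,0.125,0],"rotation":[0,0,0],"grip":44},{"linear":[0.07,0.125,0],"rotation":[0,0,0],"grip":44},{"linear":[0.08,0.125,0],"rotation":[0,0,0],"grip":44},{"linear":[0.08,0.125,0],"rotation":[0,0,0],"grip":44},{"linear":[0.08,0.125,0],"rotation":[0,0,0],"grip":44}]' && python3 - <<'E'
from tips import *
st=np.load("st.npy");st_state(st)
p,q,W=tips();crop(0,220,140,160,140,5,"pics/w4.png",p)
p,d=capture("side");crop(0,310,205,80,70,9,"pics/s6.png",p)
E
```

```text
time_s: 5.57
eef_pos: [571.1, -168.0, -9.6]
ee_rot: [0.461, -0.536, 0.462, 0.536]
force: [0.0, -0.9, -0.3]
grip_width: 0.515
t 5.5667 st [-48.4 -81.   -9.6] F [-0.1  -0.87 -0.29] grip 0.515 toolz [-0.005  1.    -0.001] toolx [-0.001 -0.001 -1.   ]
tip rel x [-22. -22. -22.] world z 12.6 y range -14.0 13.9
```

View pics/s6.png

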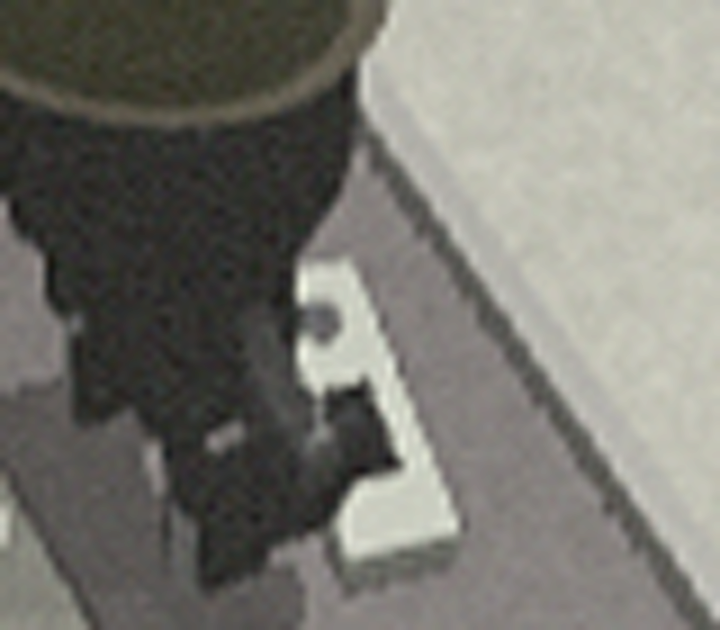

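View pics/w4.png

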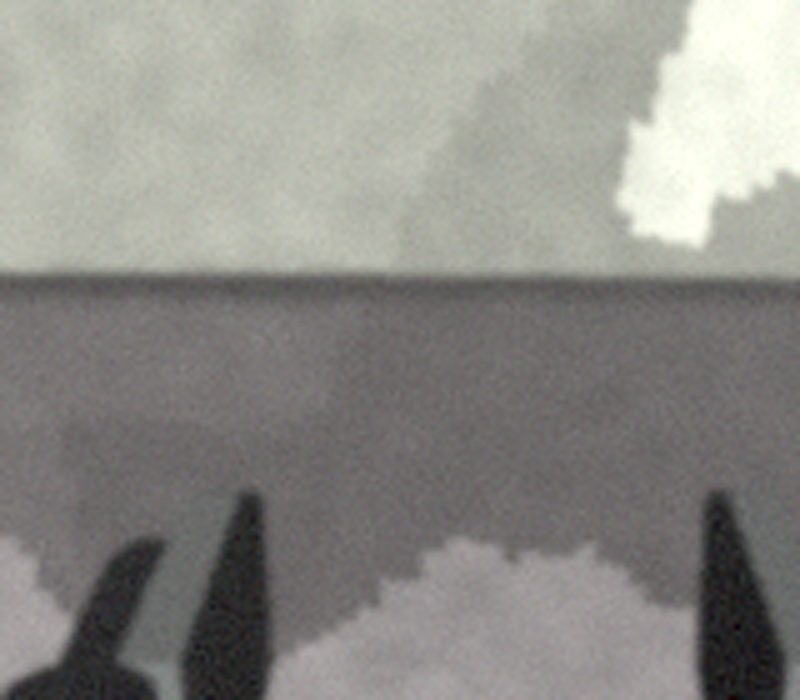

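```bash
python3 -m jog '[{"linear":[0.005,0,0],"rotation":[0,0,0],"grip":44},{"linear":[0.01,0,0],"rotation":[0,0,0],"grip":44},{"linear":[0.012,0,0],"rotation":[0,0,0],"grip":44},{"linear":[0.012,0,0],"rotation":[0,0,0],"grip":44}]' && python3 - <<'E'
from tips import *
st=np.load("st.npy");st_state(st)
p,q,W=tips()
for sgn in(-1,1):
    m=(abs(q[...,2]*sgn-24)<4)&(q[...,1]>-12)&(q[...,1]<12.5)&(W[...,2]>14.5)
    a=np.sort(W[...,2][m]);print(sgn,m.sum(),a[[0,5,20,50,100]].round(1))
E
```

```text
time_s: 6.0
eef_pos: [571.1, -168.0, -12.9]
ee_rot: [-0.461, 0.536, -0.462, -0.536]
force: [-0.6, -0.4, 0.7]
grip_width: 0.513
t 6.0 st [-48.4 -81.1 -12.9] F [-0.65 -0.3   0.71] grip 0.513 toolz [-0.005  1.    -0.001] toolx [-0.001 -0.001 -1.   ]
tip rel x [-22.7 -23.  -23.2] world z 9.9 y range -14.0 14.0
-1 2512 [17.  17.5 19.6 21.3 23.5]
1 2430 [16.8 17.6 18.6 21.  23.2]
```

```bash
python3 -m jog '[{"linear":[0,-0.015,0],"rotation":[0,0,0],"grip":44},{"linear":[0,-0.03,0],"rotation":[0,0,0],"grip":44},{"linear":[0,-0.038,0],"rotation":[0,0,0],"grip":44},{"linear":[0,-0.045,0],"rotation":[0,0,0],"grip":44},{"linear":[0,-0.05,0],"rotation":[0,0,0],"grip":44},{"linear":[0,-0.055,0],"rotation":[0,0,0],"grip":44},{"linear":[0,-0.06,0],"rotation":[0,0,0],"grip":44},{"linear":[0,-0.065,0],"rotation":[0,0,0],"grip":44},{"linear":[0,-0.07,0],"rotation":[0,0,0],"grip":44},{"linear":[0,-0.075,0],"rotation":[0,0,0],"grip":44},{"linear":[0,-0.08,0],"rotation":[0,0,0],"grip":44},{"linear":[0,-0.085,0],"rotation":[0,0,0],"grip":44},{"linear":[0,-0.09,0],"rotation":[0,0,0],"grip":44},{"linear":[0,-0.095,0],"rotation":[0,0,0],"grip":44},{"linear":[0,-0.1,0],"rotation":[0,0,0],"grip":44},{"linear":[0,-0.1,0],"rotation":[0,0,0],"grip":44}]' && python3 - <<'E'
from tips import *
st=np.load("st.npy");st_state(st)
p,d=capture("side");crop(0,300,205,100,80,8,"pics/s7.png",p)
E
```

```text
time_s: 7.38
eef_pos: [601.1, -163.6, -12.8]
ee_rot: [-0.461, 0.536, -0.461, -0.536]
force: [0.5, 0.8, -1.4]
grip_width: 0.519
t 7.3833 st [-18.1 -81.  -12.8] F [ 0.58  0.76 -1.42] grip 0.519 toolz [-0.005  1.    -0.001] toolx [-0.    -0.001 -1.   ]
```

View pics/s7.png

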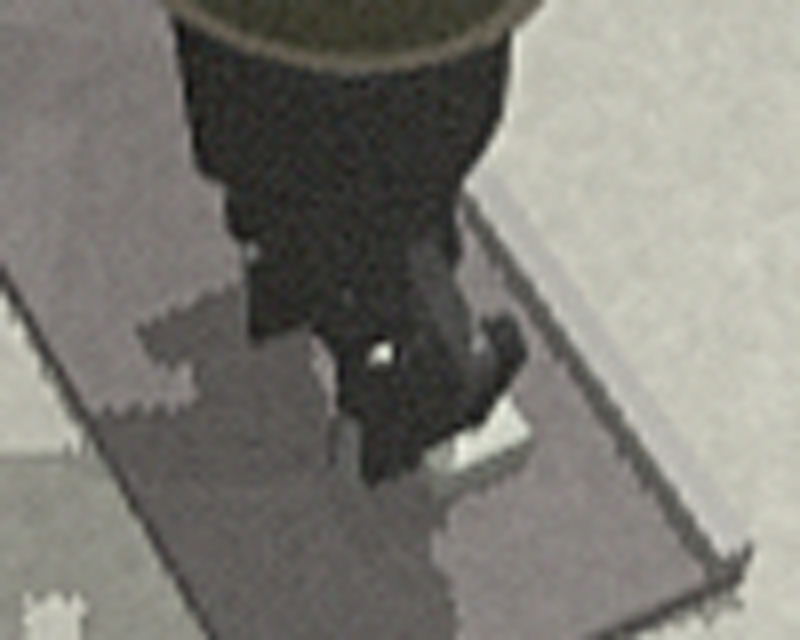

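The cartridge is now being pushed: its rear end has moved to (480,470) in this crop, toward the rail. Continuing to just short of the rail.

```bash
python3 -m jog '[{"linear":[0,-0.005,0],"rotation":[0,0,0],"grip":44},{"linear":[0,-0.01,0],"rotation":[0,0,0],"grip":44},{"linear":[0,-0.015,0],"rotation":[0,0,0],"grip":44},{"linear":[0,-0.02,0],"rotation":[0,0,0],"grip":44},{"linear":[0,-0.025,0],"rotation":[0,0,0],"grip":44},{"linear":[0,-0.03,0],"rotation":[0,0,0],"grip":44},{"linear":[0,-0.035,0],"rotation":[0,0,0],"grip":44},{"linear":[0,-0.04,0],"rotation":[0,0,0],"grip":44},{"linear":[0,-0.045,0],"rotation":[0,0,0],"grip":44},{"linear":[0,-0.05,0],"rotation":[0,0,0],"grip":44},{"linear":[0,-0.055,0],"rotation":[0,0,0],"grip":44},{"linear":[0,-0.06,0],"rotation":[0,0,0],"grip":44},{"linear":[0,-0.063,0],"rotation":[0,0,0],"grip":44},{"linear":[0,-0.065,0],"rotation":[0,0,0],"grip":44},{"linear":[0,-0.065,0],"rotation":[0,0,0],"grip":44}]' && python3 - <<'E'
from tips import *
st=np.load("st.npy");st_state(st)
p,d=capture("side");crop(0,300,205,100,80,8,"pics/s8.png",p)
p,d=capture("scene");crop(0,250,195,100,80,8,"pics/c8.png",p)
E
```

```text
time_s: 8.68
eef_pos: [620.3, -160.6, -12.9]
ee_rot: [-0.461, 0.536, -0.461, -0.536]
force: [-0.7, 1.4, 0.3]
grip_width: 0.513
t 8.6833 st [  1.3 -80.8 -12.9] F [-0.44  1.53  0.31] grip 0.513 toolz [-0.005  1.    -0.001] toolx [-0.    -0.001 -1.   ]
```

View pics/s8.png

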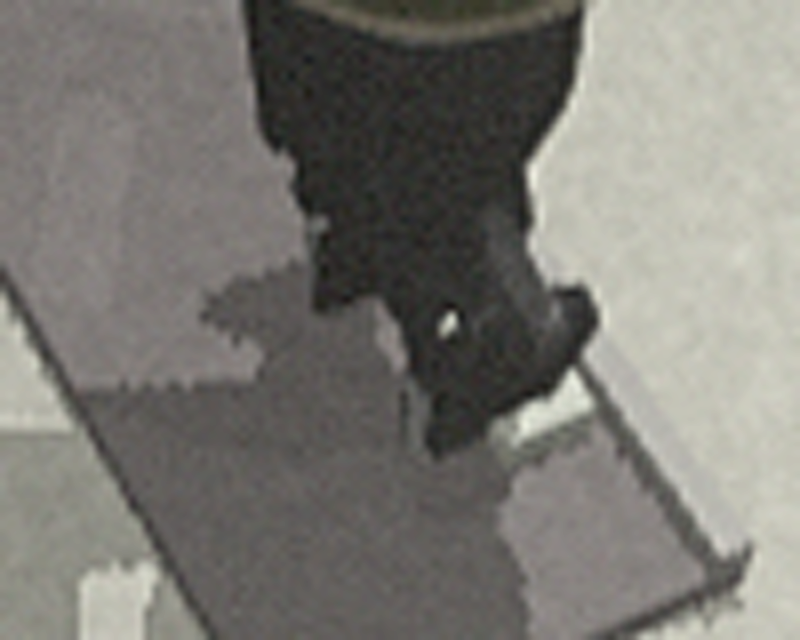

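View pics/c8.png

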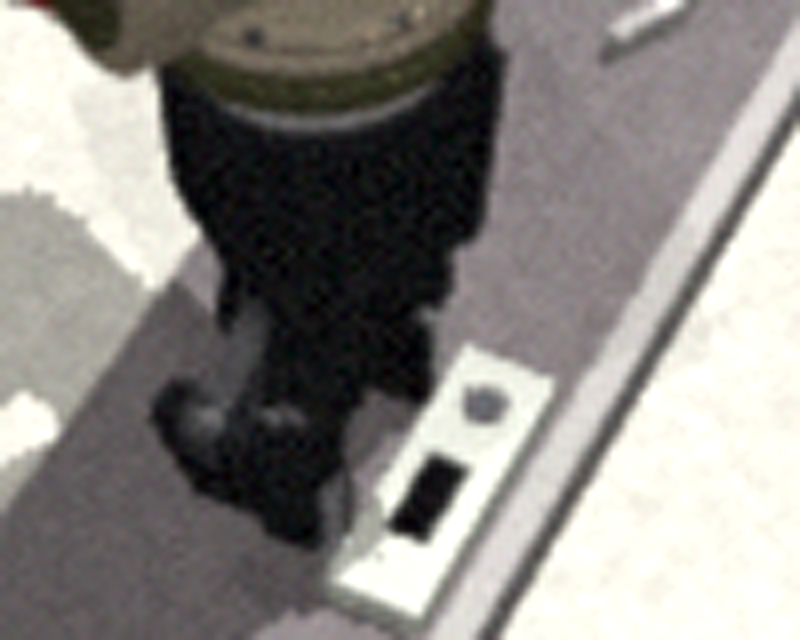

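```bash
python3 -m jog '[{"linear":[0,-0.004,0],"rotation":[0,0,0],"grip":44},{"linear":[0,-0.007,0],"rotation":[0,0,0],"grip":44},{"linear":[0,-0.01,0],"rotation":[0,0,0],"grip":44},{"linear":[0,-0.012,0],"rotation":[0,0,0],"grip":44},{"linear":[0,-0.014,0],"rotation":[0,0,0],"grip":44},{"linear":[0,-0.014,0],"rotation":[0,0,0],"grip":44}]' && python3 - <<'E'
from tips import *
st=np.load("st.npy");st_state(st)
p,d=capture("scene");crop(0,250,195,100,80,8,"pics/c9.png",p)
S=calibration("scene");a=lambda x,y:px((250,195),x,y,8)
k=[(-14,40,24),(14,40,24),(14,-40,24),(-14,-40,24)]
q,r=fit([(S,*o) for o in zip(k,[a(467,345),a(553,380),a(425,618),a(335,580)])],[620,-160,.1]);print("before",rel(st,q),r.tolist())
E
```

```text
time_s: 9.28
eef_pos: [624.5, -160.0, -12.9]
ee_rot: [-0.461, 0.536, -0.461, -0.536]
force: [0.4, -0.9, 0.4]
grip_width: 0.514
t 9.2833 st [  5.6 -80.8 -12.9] F [ 0.28 -0.95  0.41] grip 0.514 toolz [-0.005  1.    -0.001] toolx [-0.    -0.001 -1.   ]
before (array([ 26.6, -78. ]), np.float64(0.04)) [[-0.49, -0.21], [0.82, -0.18], [0.52, 0.23], [-0.85, 0.08]]
```

View pics/c9.png

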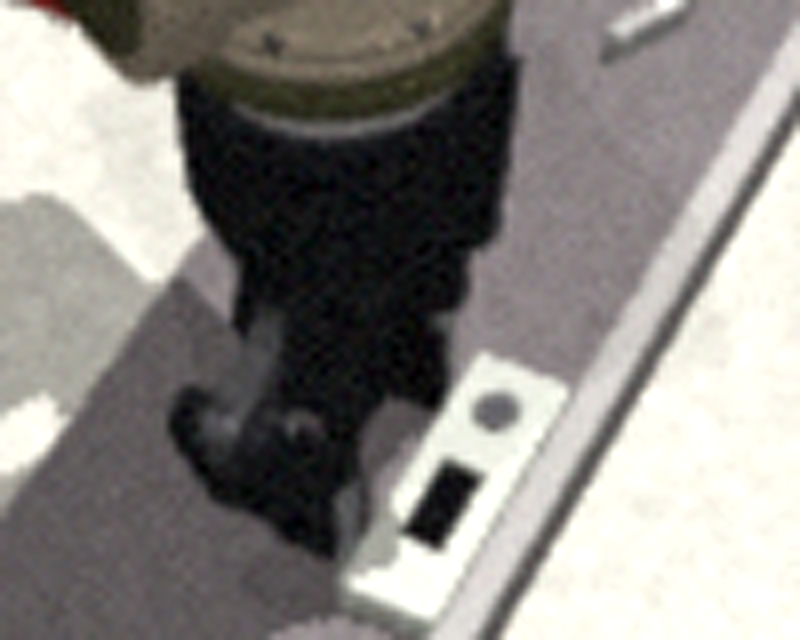

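```bash
python3 -m jog '[{"linear":[0,-0.002,0],"rotation":[0,0,0],"grip":44},{"linear":[0,-0.004,0],"rotation":[0,0,0],"grip":44},{"linear":[0,-0.004,0],"rotation":[0,0,0],"grip":44}]' && python3 -m jog '[{"linear":[0,-0.002,0],"rotation":[0,0,0],"grip":44},{"linear":[0,-0.004,0],"rotation":[0,0,0],"grip":44},{"linear":[0,-0.004,0],"rotation":[0,0,0],"grip":44}]' && python3 - <<'E'
from tips import *
st=np.load("st.npy");st_state(st)
p,d=capture("scene");crop(0,250,195,100,80,8,"pics/c10.png",p)
E
```

```text
time_s: 9.58
eef_pos: [624.9, -159.8, -13.0]
ee_rot: [0.46, -0.536, 0.462, 0.536]
force: [-4.7, 0.5, 2.2]
grip_width: 0.513
time_s: 9.83
eef_pos: [624.9, -159.7, -13.0]
ee_rot: [0.46, -0.535, 0.463, 0.537]
force: [-8.9, -0.9, 4.7]
grip_width: 0.517
t 9.8333 st [  6.  -80.6 -13. ] F [-8.93  0.37  4.73] grip 0.517 toolz [-0.005  1.     0.   ] toolx [-0.005  0.    -1.   ]
```

View pics/c10.png

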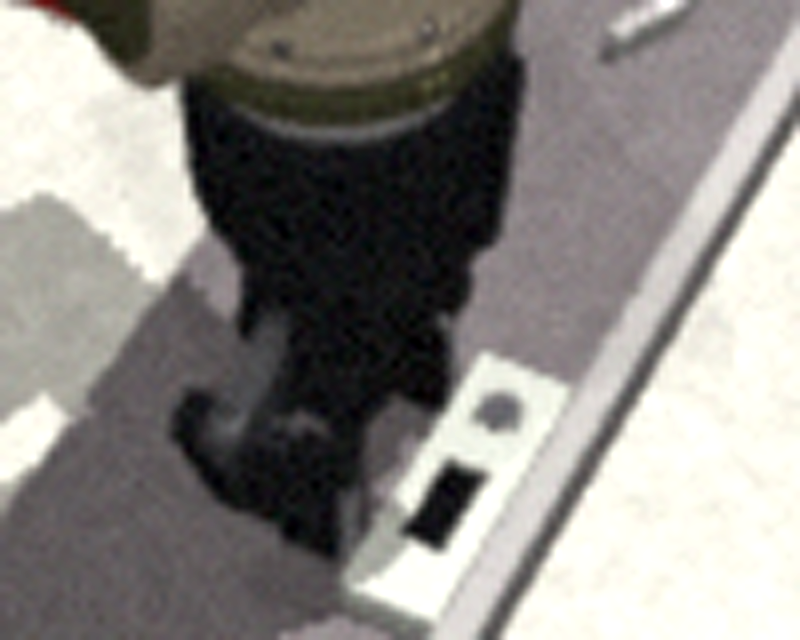

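The long side now bears on the rail with 9 N, and the fingers stopped at x=6.0, as predicted for a flat seat. I'll back away and rise, then look from above.

```bash
python3 -m jog '[{"linear":[0,0.015,0],"rotation":[0,0,0],"grip":44},{"linear":[0,0.04,0],"rotation":[0,0,0],"grip":44},{"linear":[0,0.07,0],"rotation":[0,0,0],"grip":44},{"linear":[-0.08,0.08,0],"rotation":[0,0,0],"grip":44},{"linear":[-0.2,0.08,0],"rotation":[0,0,0],"grip":44},{"linear":[-0.32,0.08,0],"rotation":[0,0,0],"grip":20},{"linear":[-0.42,0.08,0],"rotation":[0,0,0],"grip":0},{"linear":[-0.45,0.08,0],"rotation":[0,0,0],"grip":0},{"linear":[-0.45,0.08,0],"rotation":[0,0,0],"grip":0},{"linear":[-0.45,0.08,0],"rotation":[0,0,0],"grip":0},{"linear":[-0.45,0.08,0],"rotation":[0,0,0],"grip":0}]' && python3 - <<'E'
from tips import *
st=np.load("st.npy");st_state(st)
c=calibration("wrist");np.save("w5c.npy",c["world_from_camera"])
p,q,W=tips();cv2.imwrite("pics/w5.png",p[:,:,::-1]);crop(0,220,170,160,130,5,"pics/w5a.png",p)
m=(W[...,2]>35)&(abs(q[...,2])<16)&(abs(q[...,1])<13)
a=np.sort(q[...,0][m])[::-1];print(a[[0,5,20,100]].round(1)); k=m&(q[...,0]>a[100]-4);print(q[k].min(0).round(1),q[k].max(0).round(1))
np.save("w5q.npy",q)
E
```

```text
time_s: 10.8
eef_pos: [601.1, -162.8, 120.0]
ee_rot: [0.459, -0.534, 0.463, 0.538]
force: [-0.6, -0.5, 1.1]
grip_width: 0.003
t 10.8 st [-18.  -80.3 120. ] F [-0.71 -0.45  1.12] grip 0.003 toolz [-0.005  1.     0.002] toolx [-0.008  0.002 -1.   ]
tip rel x [-30.7 -32.6 -33.4] world z 150.8 y range 10.4 11.6
[-30.7 -32.3 -33.1 -35.2]
[-39.2   6.6 -13.2] [-30.7  11.9  13.4]
```

View pics/w5.png

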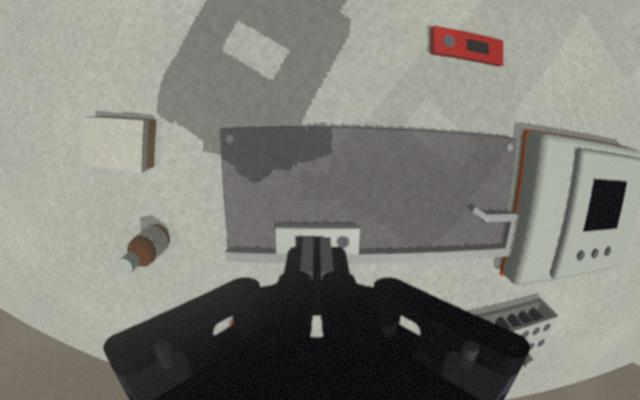

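View pics/w5a.png

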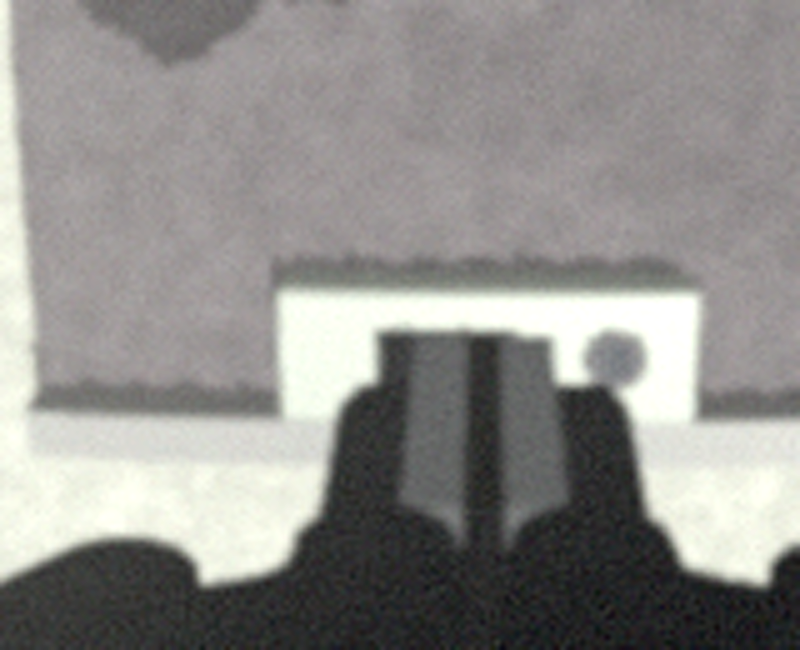

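```bash
python3 - <<'E'
from plan import *
st=np.load("st.npy")
c=calibration("wrist");c["world_from_camera"]=np.load("w5c.npy")
a=lambda x,y:px((220,170),x,y,5)
k=[(-14,40,24),(14,40,24),(14,-40,24),(-14,-40,24)]
q,r=fitf(c,list(zip(k,[a(702,290),a(695,420),a(284,419),a(276,289)])),[625,-160,.1]);print("cart",q,r.tolist(),rel(st,q))
s2,p,rr=cur()
for t in((26.5,-153,120),(26.5,-153,-13)):print(cmd(*target(st,t)))
E
```

```text
cart [ 6.48385931e+02 -1.54041880e+02  1.46906447e-01] [[0.51, -0.49], [0.34, 0.49], [-0.57, 0.6], [-0.28, -0.43]] (array([ 30.1, -78.4]), np.float64(0.002))
(array([-0.0018, -0.147 , -0.2429]), array([ 0.0097,  0.0042, -0.0162]))
(array([ 0.4415, -0.1506, -0.2439]), array([ 0.0097,  0.0042, -0.0162]))
```

Seen from above, the cartridge is flat on the rail: x=30.1 (ideal 31), yaw 0.002, and its edge is horizontal at row 290 of the crop. Next I go behind its rear end.

```bash
python3 -m jog '[{"linear":[0,-0.05,-0.1],"rotation":[0,0.004,-0.016],"grip":0},{"linear":[0,-0.12,-0.2],"rotation":[0,0.004,-0.016],"grip":0},{"linear":[0,-0.148,-0.24],"rotation":[0,0.004,-0.016],"grip":0},{"linear":[0,-0.15,-0.244],"rotation":[0,0.004,-0.016],"grip":0},{"linear":[0.1,-0.15,-0.244],"rotation":[0,0.004,-0.016],"grip":0},{"linear":[0.2,-0.15,-0.244],"rotation":[0,0.004,-0.016],"grip":0},{"linear":[0.28,-0.15,-0.244],"rotation":[0,0.004,-0.016],"grip":0},{"linear":[0.34,-0.15,-0.244],"rotation":[0,0.004,-0.016],"grip":0},{"linear":[0.38,-0.15,-0.244],"rotation":[0,0.004,-0.016],"grip":0},{"linear":[0.4,-0.15,-0.244],"rotation":[0,0.004,-0.016],"grip":0},{"linear":[0.4,-0.15,-0.244],"rotation":[0,0.004,-0.016],"grip":0}]' && python3 - <<'E'
from tips import *
st=np.load("st.npy");st_state(st)
p,q,W=tips();crop(0,220,170,160,130,5,"pics/w6.png",p)
m=(W[...,2]>26)&(abs(q[...,2])<16)&(abs(q[...,1])<13)
a=np.sort(W[...,2][m]);print(a[[0,5,20,100]].round(1))
print(cmd(*target(st,(26.5,-153,-13))))
p,d=capture("side");crop(0,300,205,100,80,8,"pics/s11.png",p)
E
```

```text
time_s: 11.77
eef_pos: [654.9, -227.9, -1.9]
ee_rot: [0.461, -0.535, 0.461, 0.537]
force: [-0.7, -0.5, 0.1]
grip_width: 0.002
t 11.7667 st [  25.8 -152.4   -1.9] F [-0.78 -0.44  0.06] grip 0.002 toolz [-0.005  1.     0.002] toolx [-0.002  0.002 -1.   ]
tip rel x [-22.  -22.1 -22.5] world z 21.5 y range -14.0 10.0
[29.6 30.2 31.  33.3]
(array([ 0.0417, -0.0002, -0.0005]), array([ 0.0101,  0.0006, -0.0005]))
```

View pics/w6.png

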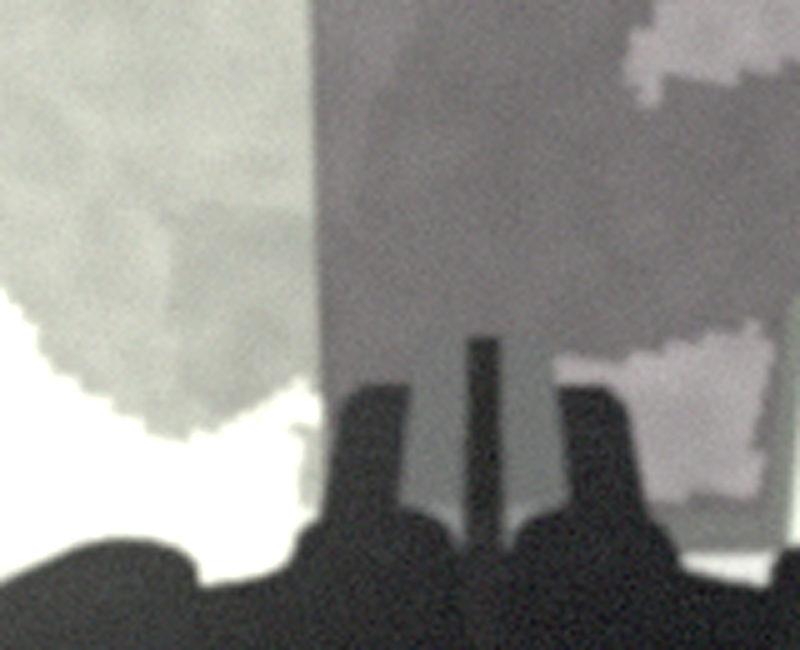

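View pics/s11.png

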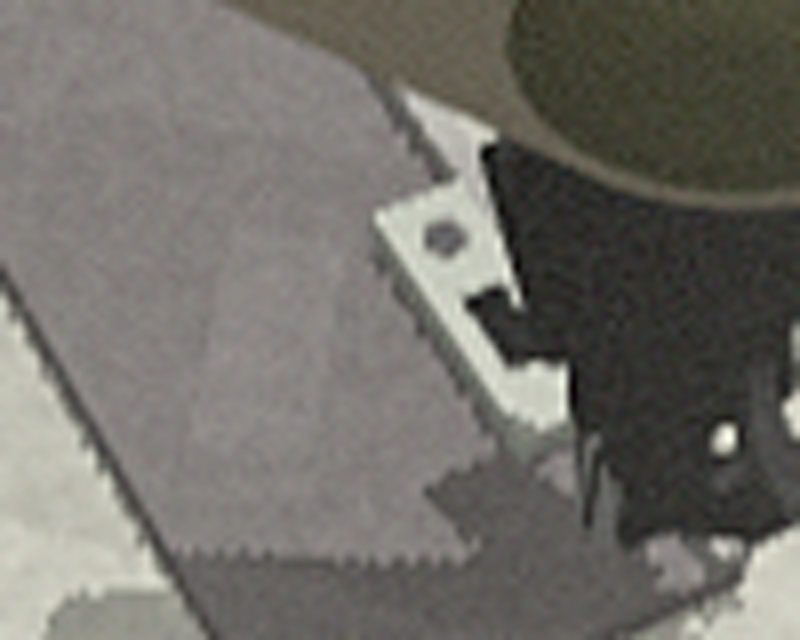

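```bash
python3 - <<'E'
import numpy as np
q=np.load("w5q.npy")
for z in range(-44,48,4):
    m=(abs(q[...,2]-z)<2)&(q[...,0]<-29)&(q[...,0]>-130)&(q[...,1]>-40)&(q[...,1]<16)&(q[...,0]<-25)
    # exclude cartridge/deck (world z<40 -> rel>-? tcp z 120 => rel x>80 anyway)
    if m.any():
        a=np.sort(q[...,0][m])[::-1];print(z,m.sum(),a[:8:3].round(0),q[...,1][m].min().round(0),q[...,1][m].max().round(0))
E
```

```text
-44 1230 [-89. -90. -91.] -1.0 13.0
-40 1795 [-83. -84. -85.] -8.0 13.0
-36 1595 [-79. -80. -81.] -9.0 14.0
-32 1346 [-75. -76. -77.] -9.0 13.0
-28 1294 [-72. -73. -74.] -8.0 14.0
-24 1406 [-71. -73. -74.] -7.0 15.0
-20 479 [-69. -71. -71.] 1.0 13.0
-16 111 [-69. -69. -70.] 6.0 16.0
-12 509 [-35. -35. -36.] 6.0 16.0
-8 718 [-33. -35. -35.] 7.0 16.0
-4 2078 [-31. -33. -33.] -11.0 16.0
0 1826 [-31. -33. -33.] -11.0 13.0
4 2092 [-32. -32. -33.] -12.0 16.0
8 760 [-33. -35. -35.] 6.0 16.0
12 520 [-35. -35. -36.] 6.0 16.0
16 118 [-68. -70. -70.] 6.0 16.0
20 414 [-70. -71. -71.] 2.0 13.0
24 1361 [-72. -73. -73.] -7.0 14.0
28 1325 [-72. -73. -74.] -9.0 14.0
32 1311 [-74. -75. -76.] -9.0 13.0
36 1589 [-79. -80. -81.] -8.0 13.0
40 1834 [-84. -85. -85.] -8.0 14.0
44 1251 [-89. -90. -91.] -1.0 13.0
```

```bash
python3 -m jog '[{"linear":[0.015,0,0],"rotation":[0,0,0],"grip":0},{"linear":[0.03,0,0],"rotation":[0,0,0],"grip":0},{"linear":[0.04,0,0],"rotation":[0,0,0],"grip":0},{"linear":[0.045,0,0],"rotation":[0,0,0],"grip":0},{"linear":[0.045,0,0],"rotation":[0,0,0],"grip":0},{"linear":[0.045,0,0.015],"rotation":[0,0,0],"grip":0},{"linear":[0.045,0,0.03],"rotation":[0,0,0],"grip":0},{"linear":[0.045,0,0.04],"rotation":[0,0,0],"grip":0},{"linear":[0.045,0,0.05],"rotation":[0,0,0],"grip":0},{"linear":[0.045,0,0.05],"rotation":[0,0,0],"grip":0}]' && python3 - <<'E'
from tips import *
st=np.load("st.npy");st_state(st)
p,q,W=tips();crop(0,220,170,160,130,5,"pics/w7.png",p)
p,d=capture("side");crop(0,300,205,100,80,8,"pics/s12.png",p)
E
```

```text
time_s: 12.7
eef_pos: [653.8, -212.8, -12.9]
ee_rot: [-0.461, 0.537, -0.461, -0.536]
force: [-1.0, 0.5, -0.4]
grip_width: 0.001
t 12.7 st [  26.9 -137.4  -12.9] F [-0.96  0.61 -0.43] grip 0.001 toolz [-0.006  1.    -0.001] toolx [ 0.001 -0.001 -1.   ]
tip rel x [-22.2 -23.  -23.4] world z 9.3 y range -14.0 14.0
```

View pics/s12.png

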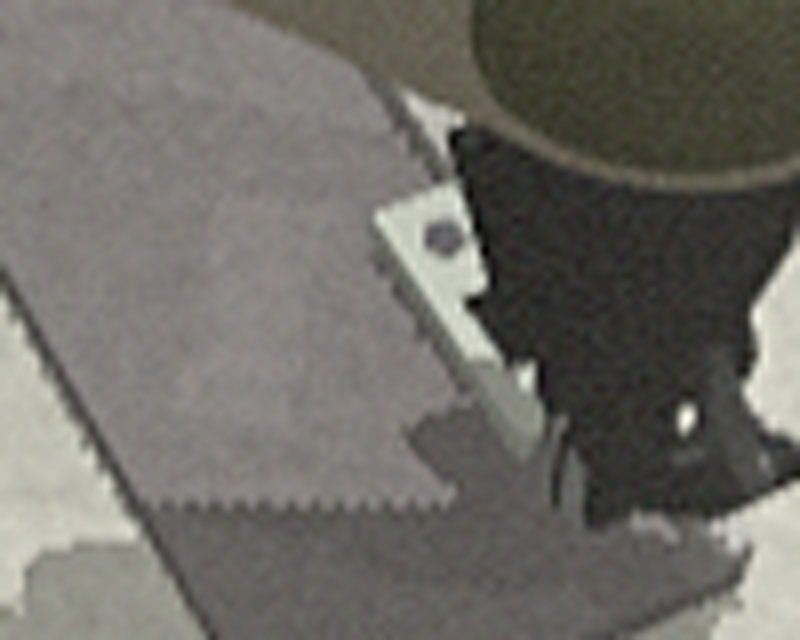

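View pics/w7.png

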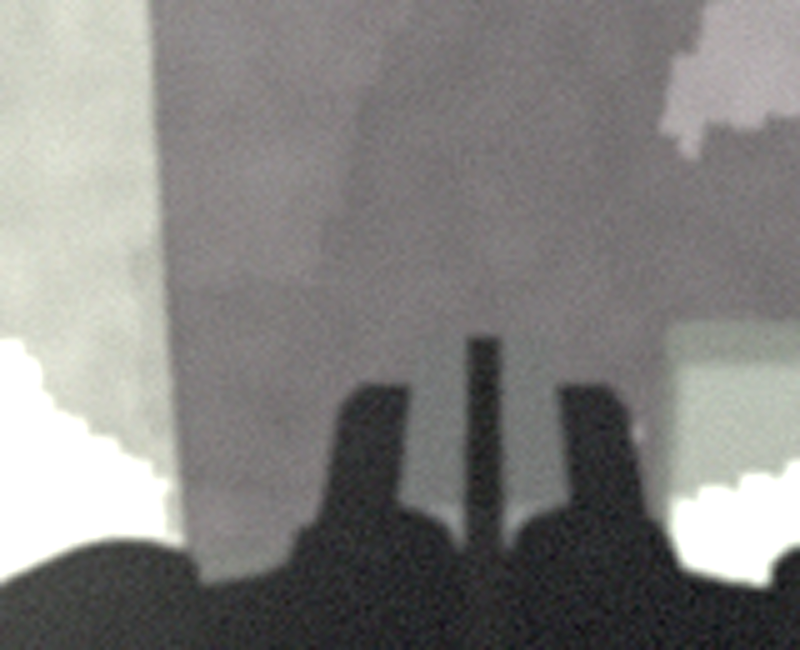

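```bash
python3 -m jog '[{"linear":[0.006,0,0],"rotation":[0,0,0],"grip":0},{"linear":[0.009,0,0],"rotation":[0,0,0],"grip":0},{"linear":[0.009,0,0.008],"rotation":[0,0,0],"grip":0},{"linear":[0.009,0,0.014],"rotation":[0,0,0],"grip":0},{"linear":[0.009,0,0.02],"rotation":[0,0,0],"grip":0},{"linear":[0.009,0,0.027],"rotation":[0,0,0],"grip":0},{"linear":[0.009,-0.001,0.034],"rotation":[0,0,0],"grip":0},{"linear":[0.009,-0.001,0.042],"rotation":[0,0,0],"grip":0},{"linear":[0.009,-0.002,0.05],"rotation":[0,0,0],"grip":0},{"linear":[0.009,-0.002,0.058],"rotation":[0,0,0],"grip":0},{"linear":[0.009,-0.002,0.066],"rotation":[0,0,0],"grip":0},{"linear":[0.009,-0.003,0.074],"rotation":[0,0,0],"grip":0},{"linear":[0.009,-0.003,0.082],"rotation":[0,0,0],"grip":0},{"linear":[0.009,-0.003,0.09],"rotation":[0,0,0],"grip":0},{"linear":[0.009,-0.003,0.095],"rotation":[0,0,0],"grip":0},{"linear":[0.009,-0.003,0.1],"rotation":[0,0,0],"grip":0}]' && python3 - <<'E'
from tips import *
st=np.load("st.npy");st_state(st)
p,d=capture("side");crop(0,280,185,100,80,8,"pics/s13.png",p)
p,d=capture("scene");crop(0,250,185,100,80,8,"pics/c13.png",p)
E
```

```text
time_s: 14.13
eef_pos: [650.3, -183.6, -15.6]
ee_rot: [-0.461, 0.537, -0.461, -0.536]
force: [0.0, 0.8, 0.4]
grip_width: -0.002
t 14.1333 st [  27.7 -107.9  -15.6] F [0.12 0.76 0.41] grip -0.002 toolz [-0.005  1.    -0.001] toolx [ 0.001 -0.001 -1.   ]
```

View pics/s13.png

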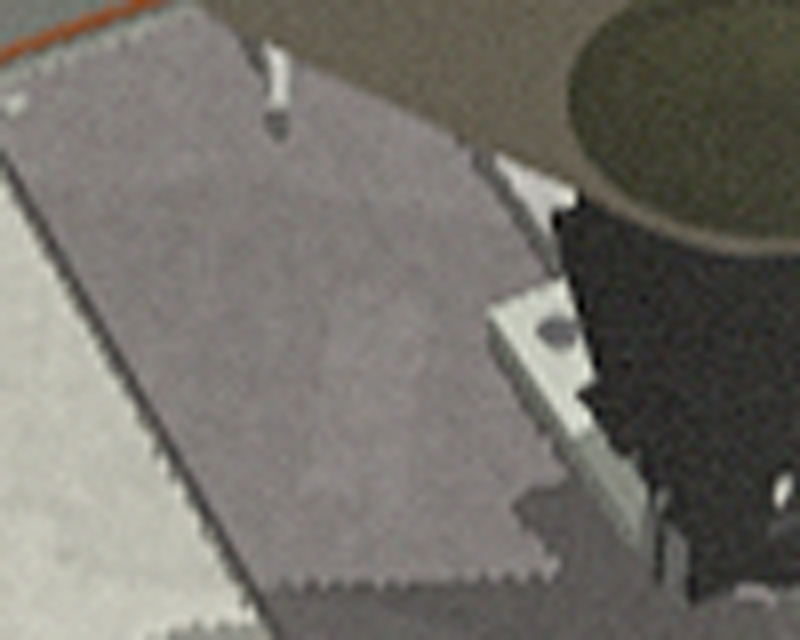

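View pics/c13.png

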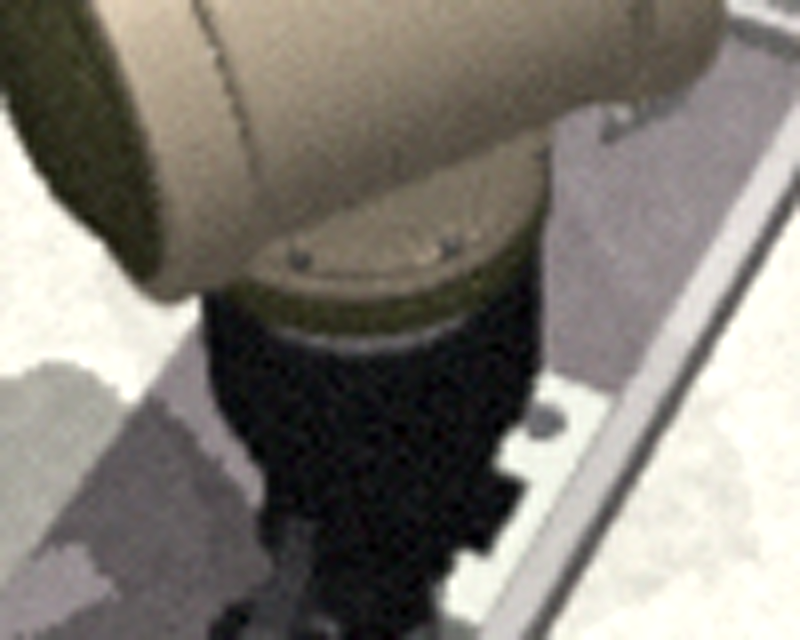

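The cartridge is sliding along the rail, with the rail side closed in the scene crop around (530,540). Continuing.

```bash
python3 -m jog '[{"linear":[0,0,0.01],"rotation":[0,0,0],"grip":0},{"linear":[0,0,0.02],"rotation":[0,0,0],"grip":0},{"linear":[0,-0.001,0.03],"rotation":[0,0,0],"grip":0},{"linear":[0,-0.001,0.04],"rotation":[0,0,0],"grip":0},{"linear":[0,-0.001,0.05],"rotation":[0,0,0],"grip":0},{"linear":[0,-0.001,0.06],"rotation":[0,0,0],"grip":0},{"linear":[0,-0.002,0.07],"rotation":[0,0,0],"grip":0},{"linear":[0,-0.002,0.08],"rotation":[0,0,0],"grip":0},{"linear":[0,-0.002,0.09],"rotation":[0,0,0],"grip":0},{"linear":[0,-0.002,0.1],"rotation":[0,0,0],"grip":0},{"linear":[0,-0.003,0.11],"rotation":[0,0,0],"grip":0},{"linear":[0,-0.003,0.12],"rotation":[0,0,0],"grip":0},{"linear":[0,-0.003,0.13],"rotation":[0,0,0],"grip":0},{"linear":[0,-0.003,0.14],"rotation":[0,0,0],"grip":0},{"linear":[0,-0.004,0.15],"rotation":[0,0,0],"grip":0},{"linear":[0,-0.004,0.16],"rotation":[0,0,0],"grip":0},{"linear":[0,-0.004,0.17],"rotation":[0,0,0],"grip":0},{"linear":[0,-0.004,0.18],"rotation":[0,0,0],"grip":0},{"linear":[0,-0.005,0.19],"rotation":[0,0,0],"grip":0},{"linear":[0,-0.005,0.2],"rotation":[0,0,0],"grip":0}]' && python3 - <<'E'
from tips import *
st=np.load("st.npy");st_state(st)
p,q,W=tips();crop(0,220,140,160,120,5,"pics/w14.png",p)
p,d=capture("scene");crop(0,270,165,100,80,8,"pics/c14.png",p)
E
```

```text
time_s: 15.9
eef_pos: [642.7, -123.7, -15.7]
ee_rot: [-0.461, 0.537, -0.461, -0.536]
force: [-0.1, -1.2, -0.4]
grip_width: 0.004
t 15.9 st [ 28.8 -47.5 -15.7] F [-0.28 -1.18 -0.43] grip 0.004 toolz [-0.006  1.    -0.001] toolx [ 0.001 -0.001 -1.   ]
tip rel x [-25.5 -26.  -26.2] world z 9.8 y range -13.9 14.0
```

View pics/c14.png

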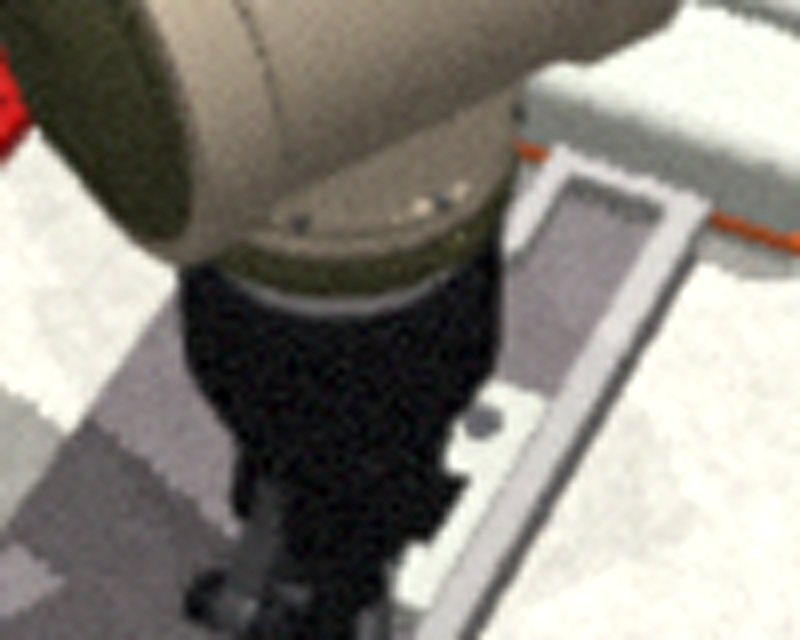

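View pics/w14.png

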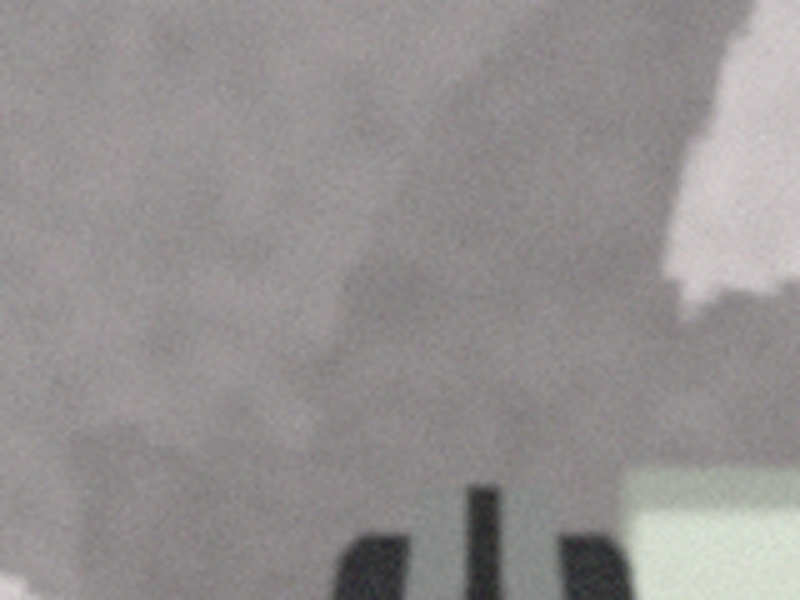

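Cartridge is still parallel on the rail (scene crop (545,400) down to (410,600)); the pocket ahead is clear. Advancing to about 12 mm short of home.

```bash
python3 -m jog '[{"linear":[0,0,0.01],"rotation":[0,0,0],"grip":0},{"linear":[0,0,0.022],"rotation":[0,0,0],"grip":0},{"linear":[0,0,0.034],"rotation":[0,0,0],"grip":0},{"linear":[0,0,0.046],"rotation":[0,0,0],"grip":0},{"linear":[0,-0.001,0.058],"rotation":[0,0,0],"grip":0},{"linear":[0,-0.001,0.07],"rotation":[0,0,0],"grip":0},{"linear":[0,-0.001,0.082],"rotation":[0,0,0],"grip":0},{"linear":[0,-0.001,0.094],"rotation":[0,0,0],"grip":0},{"linear":[0,-0.001,0.106],"rotation":[0,0,0],"grip":0},{"linear":[0,-0.002,0.118],"rotation":[0,0,0],"grip":0},{"linear":[0,-0.002,0.13],"rotation":[0,0,0],"grip":0},{"linear":[0,-0.002,0.142],"rotation":[0,0,0],"grip":0},{"linear":[0,-0.002,0.154],"rotation":[0,0,0],"grip":0},{"linear":[0,-0.002,0.166],"rotation":[0,0,0],"grip":0},{"linear":[0,-0.002,0.178],"rotation":[0,0,0],"grip":0},{"linear":[0,-0.003,0.19],"rotation":[0,0,0],"grip":0},{"linear":[0,-0.003,0.2],"rotation":[0,0,0],"grip":0},{"linear":[0,-0.003,0.21],"rotation":[0,0,0],"grip":0},{"linear":[0,-0.003,0.22],"rotation":[0,0,0],"grip":0},{"linear":[0,-0.003,0.23],"rotation":[0,0,0],"grip":0}]' && python3 - <<'E'
from tips import *
st=np.load("st.npy");st_state(st)
p,d=capture("scene");crop(0,290,155,100,80,8,"pics/c15.png",p)
E
```

```text
time_s: 17.67
eef_pos: [633.2, -54.8, -15.8]
ee_rot: [-0.461, 0.537, -0.461, -0.536]
force: [1.2, -0.2, -0.3]
grip_width: -0.0
t 17.6667 st [ 29.4  22.  -15.8] F [ 1.18 -0.4  -0.26] grip -0.0 toolz [-0.006  1.    -0.001] toolx [ 0.001 -0.001 -1.   ]
```

View pics/c15.png

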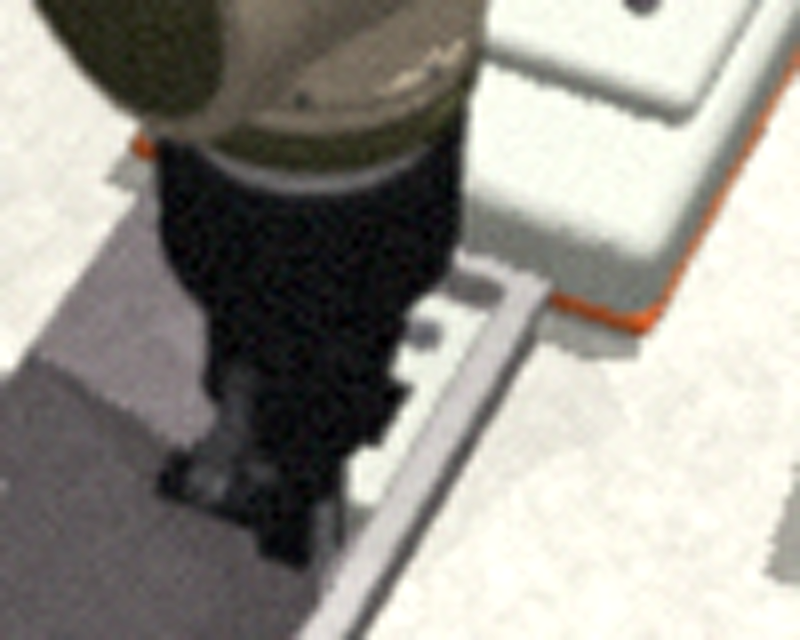

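The front is inside the pocket with a small gap to the stop at (475,285).

```bash
python3 -m jog '[{"linear":[0,0,0.006],"rotation":[0,0,0],"grip":0},{"linear":[0,0,0.012],"rotation":[0,0,0],"grip":0},{"linear":[0,0,0.018],"rotation":[0,0,0],"grip":0},{"linear":[0,0,0.024],"rotation":[0,0,0],"grip":0},{"linear":[0,0,0.03],"rotation":[0,0,0],"grip":0},{"linear":[0,0,0.034],"rotation":[0,0,0],"grip":0},{"linear":[0,0,0.037],"rotation":[0,0,0],"grip":0},{"linear":[0,0,0.037],"rotation":[0,0,0],"grip":0}]'; python3 -m jog '[{"linear":[0,0,0.002],"rotation":[0,0,0],"grip":0},{"linear":[0,0,0.004],"rotation":[0,0,0],"grip":0},{"linear":[0,0,0.004],"rotation":[0,0,0],"grip":0}]' && python3 - <<'E'
from tips import *
st=np.load("st.npy");st_state(st)
p,d=capture("scene");crop(0,290,155,100,80,8,"pics/c16.png",p)
E
```

```text
time_s: 18.38
eef_pos: [631.4, -43.1, -15.8]
ee_rot: [-0.461, 0.537, -0.461, -0.536]
force: [-0.3, 0.6, 0.9]
grip_width: -0.002
time_s: 18.63
eef_pos: [631.2, -41.9, -15.8]
ee_rot: [-0.461, 0.537, -0.461, -0.536]
force: [-0.2, 0.4, 0.4]
grip_width: 0.002
t 18.6333 st [ 29.2  35.1 -15.8] F [-0.14  0.38  0.45] grip 0.002 toolz [-0.006  1.    -0.   ] toolx [ 0.001 -0.    -1.   ]
```

View pics/c16.png

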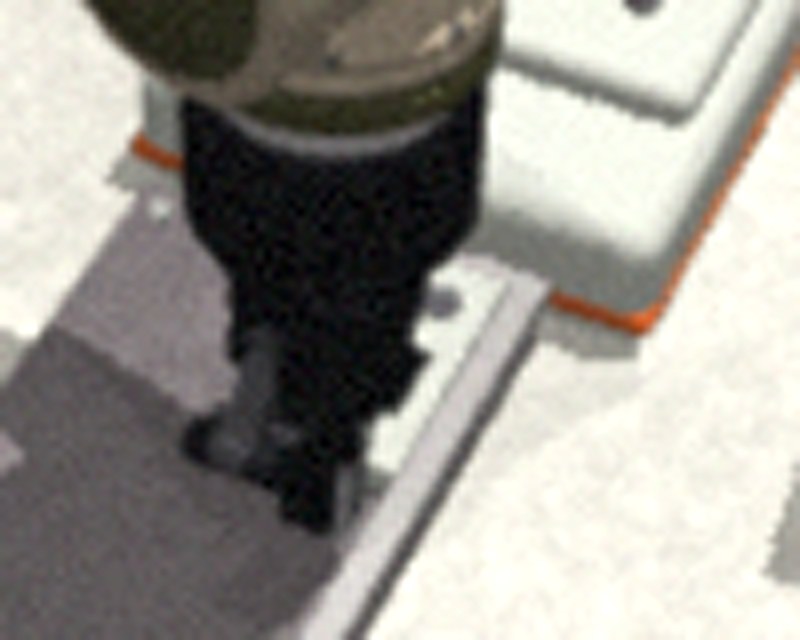

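Nearly home, with no force rise yet. I'll make small steps until the stop pushes back.

```bash
for i in 1; do python3 -m jog '[{"linear":[0,0,0.002],"rotation":[0,0,0],"grip":0},{"linear":[0,0,0.004],"rotation":[0,0,0],"grip":0},{"linear":[0,0,0.004],"rotation":[0,0,0],"grip":0}]'; done; python3 -m jog '[{"linear":[0,0,0.002],"rotation":[0,0,0],"grip":0},{"linear":[0,0,0.003],"rotation":[0,0,0],"grip":0},{"linear":[0,0,0.003],"rotation":[0,0,0],"grip":0}]'; python3 -c "
from plan import *
st_state(np.load('st.npy'))"
```

```text
time_s: 18.93
eef_pos: [631.1, -41.1, -15.7]
ee_rot: [-0.461, 0.537, -0.461, -0.536]
force: [0.1, -3.9, 0.0]
grip_width: 0.005
time_s: 19.18
eef_pos: [631.1, -41.0, -15.5]
ee_rot: [-0.461, 0.537, -0.461, -0.535]
force: [-0.7, -5.5, 0.0]
grip_width: 0.001
t 19.1833 st [ 29.3  35.9 -15.5] F [-1.49 -5.36  0.05] grip 0.001 toolz [-0.006  1.    -0.002] toolx [ 0.001 -0.002 -1.   ]
```

The stop pushes back with about 5 N and the fingers stopped at y=35.9, as predicted for fully home. Backing straight off, then up.

```bash
python3 -m jog '[{"linear":[0,0,-0.01],"rotation":[0,0,0],"grip":0},{"linear":[0,0,-0.03],"rotation":[0,0,0],"grip":0},{"linear":[0,0.01,-0.06],"rotation":[0,0,0],"grip":0},{"linear":[0,0.02,-0.1],"rotation":[0,0,0],"grip":0},{"linear":[-0.08,0.02,-0.12],"rotation":[0,0,0],"grip":0},{"linear":[-0.2,0.06,-0.12],"rotation":[0,0,0],"grip":0},{"linear":[-0.32,0.12,-0.12],"rotation":[0,0,0],"grip":0},{"linear":[-0.44,0.2,-0.12],"rotation":[0,0,0],"grip":0},{"linear":[-0.5,0.25,-0.12],"rotation":[0,0,0],"grip":0},{"linear":[-0.5,0.3,-0.12],"rotation":[0,0,0],"grip":0},{"linear":[-0.5,0.3,-0.12],"rotation":[0,0,0],"grip":0},{"linear":[-0.5,0.3,-0.12],"rotation":[0,0,0],"grip":0}]' && python3 - <<'E'
from tips import *
st=np.load("st.npy");st_state(st)
c=calibration("wrist");np.save("w17c.npy",c["world_from_camera"])
p,d=capture("wrist");cv2.imwrite("pics/w17.png",p[:,:,::-1]);np.save("w17.npy",p)
p,d=capture("scene");cv2.imwrite("pics/c17f.png",p[:,:,::-1]);crop(0,300,160,80,70,9,"pics/c17.png",p)
p,d=capture("side");crop(0,270,170,80,70,9,"pics/s17.png",p)
E
```

```text
time_s: 20.18
eef_pos: [547.1, -90.6, 134.5]
ee_rot: [-0.461, 0.537, -0.461, -0.535]
force: [0.4, -0.5, -0.3]
grip_width: -0.001
t 20.1833 st [-60.9  -1.  134.5] F [ 0.33 -0.53 -0.28] grip -0.001 toolz [-0.005  1.    -0.002] toolx [ 0.001 -0.002 -1.   ]
```

View pics/w17.png

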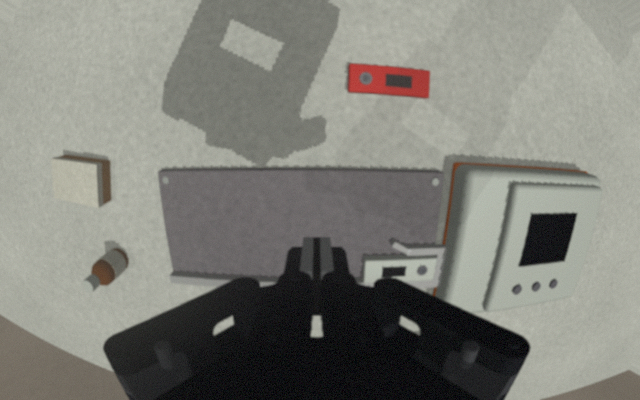

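View pics/c17.png

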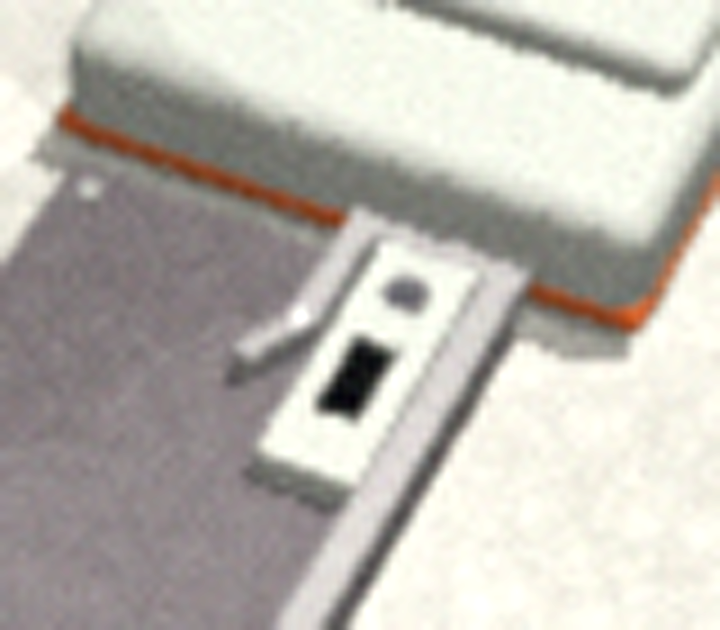

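View pics/s17.png

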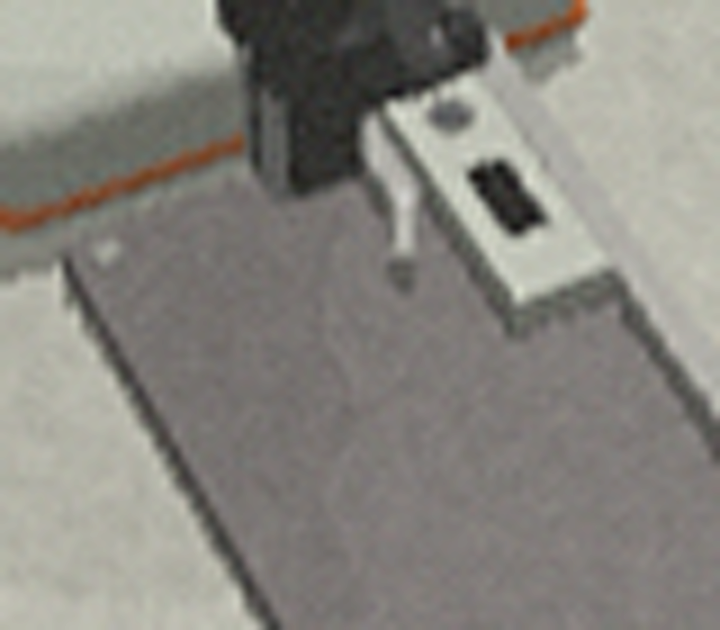

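View pics/c17f.png

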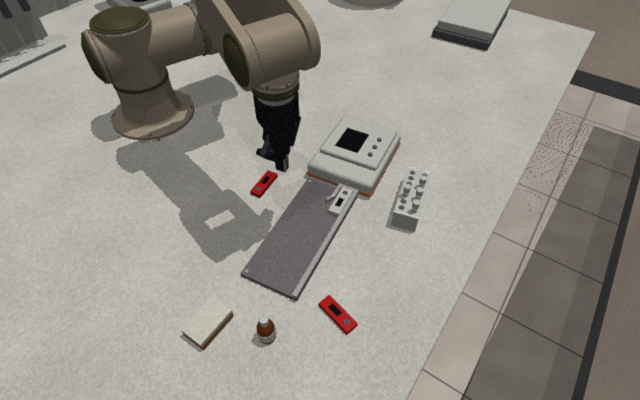

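The cartridge sits in the pocket, front against the stop and edge along the rail; the bystanders have not moved. One numeric check of its yaw and any gap before handing in.

```bash
python3 - <<'E'
from fit import *
p=np.load("w17.npy");crop(0,350,225,110,75,7,"pics/w17a.png",p)
st=np.load("st.npy");k=[(-14,40,24),(14,40,24),(14,-40,24),(-14,-40,24)]
S=calibration("scene");a=lambda x,y:px((300,160),x,y,9)
q,r=fit([(S,*o) for o in zip(k,[a(387,236),a(483,268),a(352,488),a(259,452)])],[625,12,.1]);print("scene",rel(st,q),r.tolist())
D=calibration("side");b=lambda x,y:px((270,170),x,y,9)
q,r=fit([(D,*o) for o in zip(k[1:],[b(482,72),b(612,268),b(518,304)])],[625,12,.1]);print("side",rel(st,q),r.tolist())
E
```

```text
scene (array([30.6, 90.5]), np.float64(0.004)) [[-0.22, 0.12], [0.06, 0.43], [0.6, -0.13], [-0.45, -0.38]]
side (array([33. , 89.4]), np.float64(-0.028)) [[-0.24, -0.96], [0.44, 0.41], [-0.21, 0.45]]
```

View pics/w17a.png

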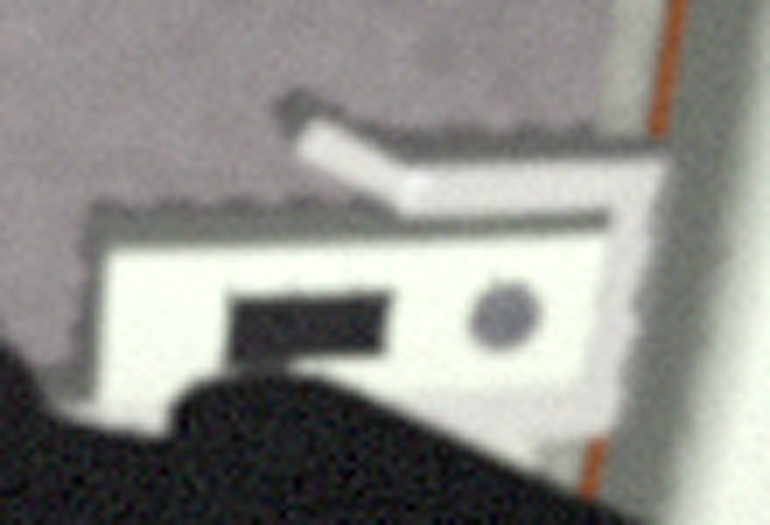

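```bash
python3 - <<'E'
from fit import *
c=calibration("wrist");c["world_from_camera"]=np.load("w17c.npy");K=c["intrinsics"];T=c["world_from_camera"];st=np.load("st.npy")
def onzf(uv,z):
    x=(uv[0]-K[0,2])/K[0,0];y=(uv[1]-K[1,2])/K[1,1];t=np.hypot(x,y);k=np.tan(t)/t
    d=T[:3,:3]@np.array([x*k,-y*k,-1]);o=T[:3,3];return o+d*(z-o[2])/d[2]
a=lambda x,y:px((350,225),x,y,7)
def R(P):
    cc,n=np.cos(st[2]),np.sin(st[2]);d=P[:2]-st[:2];return np.array([cc*d[0]+n*d[1],-n*d[0]+cc*d[1]])
for n,pts,z in(("cart left edge",[(104,247),(606,237)],24),("rear edge",[(104,247),(97,400)],24),("wall inner",[(405,215),(608,209)],22),("wall outer",[(420,163),(640,157)],22),("deck left edge",None,12)):
    if pts is None: pp=[R(onzf(u,12)) for u in((162,170.5),(440,168.5))]
    else: pp=[R(onzf(a(*q),z)) for q in pts]
    d=pp[1]-pp[0];print(n,[q.round(1).tolist() for q in pp],"dir",round(float(np.arctan2(-d[0],d[1])),4))
E
```

```text
cart left edge [[16.2, 49.0], [17.2, 128.4]] dir -0.0127
rear edge [[16.2, 49.0], [42.8, 49.9]] dir -1.5392
wall inner [[13.1, 95.4], [13.4, 128.8]] dir -0.0093
wall outer [[4.4, 96.7], [4.7, 132.8]] dir -0.007
deck left edge [[-75.4, -163.1], [-78.2, 124.6]] dir 0.0097
```

```bash
python3 -c "
from rig import finish_job
print(finish_job())"
```

```text
the job is handed in; nothing more can be done
None
```

I loaded the cartridge and handed the job in at about 20 s. It is flat on the rail and fully home against the end stop, as far as the cameras and forces can tell. The gripper ended shut at TCP z 134 mm, touching nothing.

**What I did**
- **First pass (no contact):** my first push across the deck passed over the cartridge. The fingertips sit about 30 mm short of the reported TCP. I measured that with the wrist depth camera and lowered the tool to match.
- **Onto the rail:** I pushed the cartridge with both fingertips until it lay flat along the rail, at about 9 N. From above it read x 30.1 (ideal 31) with a yaw of 0.002 rad.
- **Into the pocket:** I pushed its rear end with the shut fingers along the rail until the stop pushed back at about 5 N. Then I backed straight off and rose clear.

**Last checks**
- **Scene camera:** cartridge at (30.6, 90.5) in the station frame against the seat at (31, 90), yaw 0.004 rad.
- **Wrist camera:** its long edge is within about 0.005 rad of the pocket wall. A gap of a few tenths of a millimetre at the rear could not be ruled out.
- **Side camera (disagreed):** its fit gave x 33, yaw -0.028. It used only three corners, one of them partly hidden by the gripper, so I discounted it. That image itself shows the rear corner meeting the rail.
- **Bystanders:** the bottle, slide box and tube rack look unmoved in the scene picture. I did not measure them again.

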